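# Shut a findings tin, slide it onto another and top the column

## Task

Shut the open tin that lies on the steel bench block, then slide it off the block, without picking it up, onto the tin that lies just beyond, so that the two sit square and flush on each other; leave that bottom tin where it is. Then gently set the third tin, which lies by itself, square and flush on top, lids up, so that the three make one neat column, and leave the other things on the bench alone.

Things in the scene. Friction and masses are not known exactly. Their poses are not given: they have to be found in the camera images.
- open_tin_mid (a point): the open tin: flat black rectangular metal tin, 64 (x) x 96 (y) x 22 mm high when shut, 250 g on average, lying loose on the steel block, its two ends sticking out beyond the block along y; this point is its centre, 11 mm above its underside; x points across the short side toward the hinge (and toward the bottom tin), y along the long side, z up. The hinge line runs along y at x = +31 mm, 4 mm above this point
- open_tin_lid (a joint): angle of the open tin's lid, rad: 0 shut, 1.57 upright, up to 1.92 leaning back over the hinge side (+x); the lid is a thin 64 x 96 mm sheet with a 7 mm skirt; past upright it stays open, and its hinge is damped, so swing it slowly (a quick push shifts the tin) and push it all the way down, as it may stop or sink only slowly on its own; it does not latch; rubbing upward on its front lip can lift it a little, and a tin set on top holds it shut
- base_tin_mid (a point): the bottom tin: closed flat black rectangular metal tin, 64 (x) x 96 (y) x 22 mm high, printed lid, 250 g on average; this point is its centre, 11 mm above its underside; x runs across the short side, y along the long side, z up; sides nearly upright (the lid oversails the body by 1 mm). It lies loose on the bench, beyond the steel block on the side of the open tin's hinge, its long side facing the block with a gap of 8 to 16 mm between; its x axis points away from the block
- loose_tin_mid (a point): the third tin: closed flat black rectangular metal tin, 64 (x) x 96 (y) x 22 mm high, printed lid, 250 g on average; this point is its centre, 11 mm above its underside; x runs across the short side, y along the long side, z up; sides nearly upright (the lid oversails the body by 1 mm). It lies loose and alone on the bench; its lid is fast
- block_top (a point): centre of the top face of the steel bench block, 70 x 70 mm, on a thin rubber pad 78 x 78 mm; this top face stands 25 mm above the bench, 3 mm higher than the top of the bottom tin; block and pad do not move; x points toward the bottom tin
- flux_jar: bystander: round jar, 49 mm across, 50 mm high, with a black lid; origin at the centre of its underside
- loupe: bystander: black eye loupe, 33 mm across, 35 mm high, standing; origin at the centre of its underside
- dropper: bystander: small brown dropper bottle, 33 mm across, 102 mm high; origin at the centre of its underside

How it is judged:
On the way, in this order (a step that is already met when the one before it is completed fails the run):
1. the open tin is shut (value of joint open_tin_lid below 0.08 rad), for 0.2 s.
2. the shut tin lies square and flush on the bottom tin (value of joint open_tin_lid below 0.15 rad and x of open_tin_mid in the frame of base_tin_mid between -0.008 and 0.008 m and y of open_tin_mid in the frame of base_tin_mid between -0.008 and 0.008 m and z of open_tin_mid in the frame of base_tin_mid between 0.019 and 0.026 m and angle between the x axis of open_tin_mid and the x axis of base_tin_mid, either way round below 0.12 rad and angle between open_tin_mid's own z axis and vertical below 0.05 rad), for 0.2 s.
At the end, for the whole second after the job is handed in: The three tins stand in one column on the bench at rest: the once open tin, its lid shut (under 0.08 rad), on the bottom tin and the third tin on top of it, each within 8 mm both ways and 0.12 rad of the tin below, flat (tilt under 0.05 rad) (value of joint open_tin_lid below 0.08 rad and x of open_tin_mid in the frame of base_tin_mid between -0.008 and 0.008 m and y of open_tin_mid in the frame of base_tin_mid between -0.008 and 0.008 m and z of open_tin_mid in the frame of base_tin_mid between 0.019 and 0.026 m and angle between the x axis of open_tin_mid and the x axis of base_tin_mid, either way round below 0.12 rad and angle between each of open_tin_mid, loose_tin_mid, base_tin_mid's own z axis and vertical below 0.05 rad and x of loose_tin_mid in the frame of open_tin_mid between -0.008 and 0.008 m and y of loose_tin_mid in the frame of open_tin_mid between -0.008 and 0.008 m and z of loose_tin_mid in the frame of open_tin_mid between 0.019 and 0.026 m and angle between the x axis of loose_tin_mid and the x axis of open_tin_mid, either way round below 0.12 rad and height (world z) of base_tin_mid below 0.016 m and linear speed of each of loose_tin, open_tin below 0.02 m/s); the robot touches nothing.
It fails at once if the open tin is picked up (its centre rises more than 20 mm above where it lies on the block) (height (world z) of open_tin_mid above 0.056 m).
It fails at once if the bottom tin is shifted by more than 25 mm (distance of base_tin_mid from where it was at the start of the episode above 0.025 m).
It fails at once if the third tin is dropped or pressed hard onto the column (over 30 N) (contact force between loose_tin and open_tin above 30 N).
It fails at once if the jar, the loupe or the dropper bottle is shifted by more than 30 mm (distance of any of flux_jar, loupe, dropper from where it was at the start of the episode above 0.03 m).
It also fails if it takes over 72 s, if anything falls off the work surface, if the arm or the gripper's body presses on something with over 40 N, if the wrist force passes 120 N, or if a joint passes its speed limit or range.

## Robot

A 6-joint arm with a two-finger parallel gripper is mounted at the origin on the work surface; the furniture and walls round the work are solid. World frame = base frame: x ahead of the robot, y to its left, z up, the work surface at z = 0. Lengths are in m, angles in rad, forces in N, time in s.
With the tool pointing down it reaches from about 0.35 to 0.975 m from the base axis. Payload 17.4 kg.
Tool frame: the origin (TCP) lies on the centre line of the jaws, within the pads' length; the fingertips stand 19 mm ahead of it and the grasp point (between the pads) is the TCP (arm.tip_reach is the distance from the TCP to the fingertips, in m); x points along the fingers, z is the direction in which the jaws open and shut, and the axes are right-handed (so a half turn about x gives the same grasp; the last joint's range is limited). The gripper opens to 85 mm and grips with 20 to 120 N. Pads are 22 mm wide; open, the fingers measure 114 mm over their backs; the gripper's body (76 mm by 85 mm) begins 54 mm behind the grasp point. The pads swing forward as they close: fully open they stand 13 mm farther back than shut.
Start: joints at [1.066, 0.116, 1.442, -0, 1.584, -0.038], TCP at [0.304, 0.603, 0.214] pointing down, gripper open.
Joint ranges: [-2.83, 2.83], [-0.83, 2.19], [0.07, 2.5], [-1.14, 4.28], [0.01, 3], [-2.97, 2.97]. Speed limits (rad/s): [1.89, 1.89, 2.22, 3.14, 3.14, 3.14].

## Interface

Orientations are given as a 3x3 rotation matrix whose columns are the frame's x, y, z axes.
In Python, from station import get_obs, cams, arm gives the robot as it stands.
- The arm moves only by the shell command python3 -m inch 'ROWS'. ROWS is JSON, a list of rows, each a list of 3 entries, a list of its own where there are three numbers: the finger opening in mm, from 0 to 85.4, then the shift along the tool's x, y, z scaled (see below), then the turn about the tool's x scaled (see below). A call has 1 to 20 rows; each row is the pose to reach, as a shift and turn from the pose commanded when the call began, along the tool's axes at that moment, turning the shorter way round; what a row does not reach only later rows make up. The controller multiplies each number of a shift by 0.3 m and each number of a turn by pi rad. A row lasts 1/12 s, in which the tool goes at most 41.7 mm and 7.16 degrees, less where a joint would pass 70% of its speed; a pose out of reach is approached as far as the arm can. A call with a number of a shift or a turn outside -1 to 1 is refused whole. A call with a gripper value outside its range is refused whole. The fingers move at their own pace and stop on an object; the grip force is fixed at half the most. Time passes only in rows, so rows that repeat a pose let the fingers close. It gives the time, the measured TCP pose, the force and the opening at its end, in the units of the state.
- get_obs(): the state, without advancing time (a new reading comes with each control period).
- cams.camera(name): name is "side" or "top" or "wrist"; returns a dict with "frame" (400x640x3 uint8, red, green, blue), "range_z" (400x640 float32, m along the optical axis (not along the pixel's ray), 0 where there is no reading), "mtx" (3x3 intrinsics, pixels), "camera_from_world" (4x4, takes a point from world to camera coordinates). Camera axes: x right, y up, looking along -z (the intrinsics and any distortion apply to the point x, -y, -z); pixel columns grow to the right and rows downward; lengths in m; the calibration is good to about 2 mm. The wrist camera is an equidistant fisheye: a pixel r from the principal point sees the ray r / f radians off the axis. A picture is of the moment at which its call begins.
- arm.job_done(): hands the job in, once; it reports no verdict.
The state is a dict: "t": time; "joint_pos": joint angles; "dq": joint speeds; "effort": joint torques, N m; "ee_pos": TCP position; "eef_rot": TCP orientation; "wrist_force": force on the tool from outside, world axes, zero at the start; "moment": the same for the moment, N m; "gripper_width": finger opening in m.
Only numpy, scipy, OpenCV 4.12 (cv2) and the standard library are available. Lean on these libraries where they do the work, as an engineer would, in place of code of your own. Each camera call takes 0.05 s, during which the arm holds its last target.

## Working session

There is one attempt and no reset: what is moved stays moved. The work goes in short steps, Python scripts to look and compute and a shell command to move; the robot and the scene stay as the last step left them, time stands still between calls to the robot, and variables do not carry over. Pictures are saved under pics/ and viewed, and the job is handed in when it is done.

```bash
ls; mkdir -p pics; python3 - <<'E'
from station import get_obs,cams,arm
import cv2,numpy as np
o=get_obs()
print({k:np.round(v,3).tolist() for k,v in o.items()}, arm.tip_reach)
for n in("top","side","wrist"):
    c=cams.camera(n); cv2.imwrite(f"pics/{n}0.png",c["frame"][:,:,::-1]); np.savez(f"pics/{n}0.npz",**c)
    print(n,np.round(c["mtx"],1).tolist(),np.round(c["camera_from_world"],3).tolist(),[k for k in c])
E
```

```text
pics
{'t': 0.0, 'joint_pos': [1.066, 0.116, 1.442, 0.0, 1.584, -0.038], 'dq': [0.002, -0.001, -0.0, 0.001, 0.001, -0.001], 'effort': [0.001, -73.198, -63.247, -0.0, 0.007, 0.0], 'ee_pos': [0.304, 0.603, 0.213], 'eef_rot': [[-0.001, -0.893, 0.45], [-0.001, 0.45, 0.893], [-1.0, 0.0, -0.001]], 'wrist_force': [0.166, -0.617, -0.665], 'moment': [-0.026, -0.015, 0.004], 'gripper_width': 0.085} 0.019
top [[476.7, 0.0, 323.0], [0.0, 476.7, 199.0], [0.0, 0.0, 1.0]] [[-0.005, -1.0, -0.002, -0.117], [0.987, -0.005, 0.158, -0.445], [-0.158, -0.001, 0.987, -0.915], [0.0, 0.0, 0.0, 1.0]] ['frame', 'range_z', 'mtx', 'camera_from_world']
side [[406.8, 0.0, 319.7], [0.0, 406.8, 211.6], [0.0, 0.0, 1.0]] [[0.81, -0.586, -0.005, -0.435], [0.504, 0.692, 0.517, -0.184], [-0.299, -0.421, 0.856, -0.819], [0.0, 0.0, 0.0, 1.0]] ['frame', 'range_z', 'mtx', 'camera_from_world']
wrist [[309.7, 0.0, 319.0], [0.0, 309.7, 196.4], [0.0, 0.0, 1.0]] [[0.45, 0.893, -0.001, -0.675], [-0.861, 0.433, -0.268, 0.037], [-0.239, 0.121, 0.963, -0.378], [0.0, 0.0, 0.0, 1.0]] ['frame', 'range_z', 'mtx', 'camera_from_world']
```

View pics/top0.png

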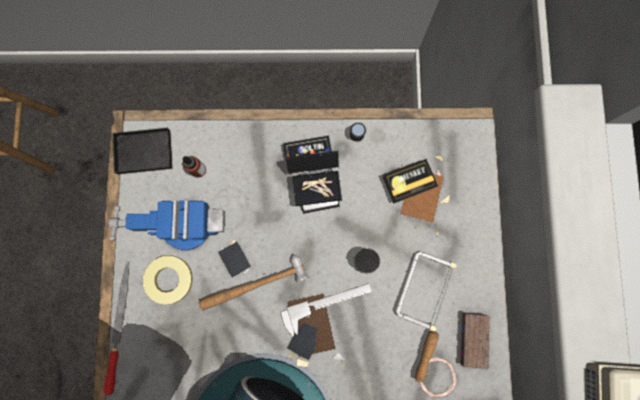

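View pics/side0.png

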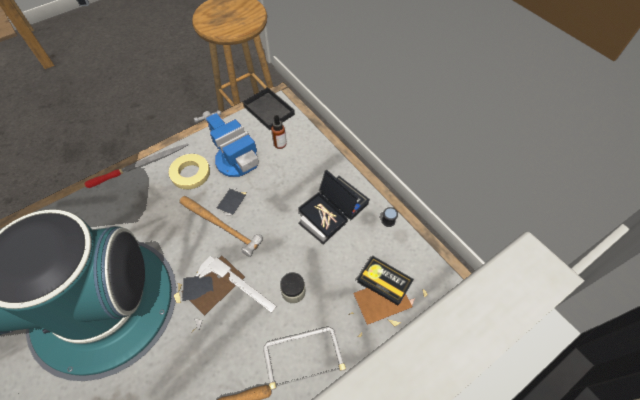

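View pics/wrist0.png

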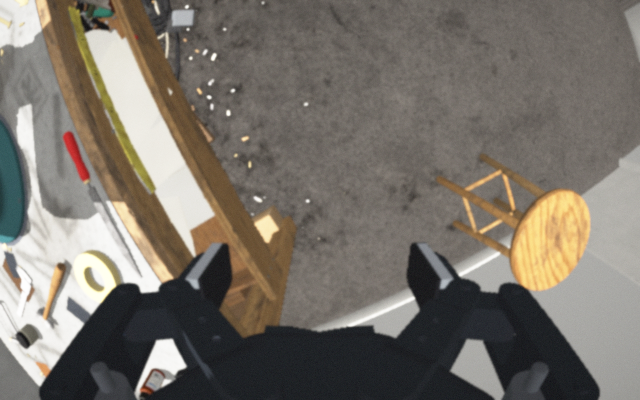

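```bash
cat > h.py <<'E'
import cv2,numpy as np
def load(n): return dict(np.load(f"pics/{n}.npz"))
def grab(n,name):
    from station import cams
    c=cams.camera(n); np.savez(f"pics/{name}.npz",**c); return c
def world_map(c):
    K=c["mtx"];T=c["camera_from_world"];R=T[:3,:3];t=T[:3,3];d=c["range_z"]
    v,u=np.mgrid[:d.shape[0],:d.shape[1]]
    p=np.stack([(u-K[0,2])/K[0,0]*d,-(v-K[1,2])/K[1,1]*d,-d],-1)
    return (p-t)@R
def on_plane(c,uv,z):
    K=c["mtx"];T=c["camera_from_world"];R=T[:3,:3];t=T[:3,3]
    uv=np.atleast_2d(np.array(uv,float))
    r=np.stack([(uv[:,0]-K[0,2])/K[0,0],-(uv[:,1]-K[1,2])/K[1,1],-np.ones(len(uv))],-1)@R
    o=-R.T@t
    return o+r*((z-o[2])/r[:,2])[:,None]
def crop(c,name,box,s):
    x0,y0,x1,y1=box
    cv2.imwrite(f"pics/{name}.png",cv2.resize(c["frame"][y0:y1,x0:x1,::-1],None,fx=s,fy=s,interpolation=cv2.INTER_CUBIC))
E
python3 - <<'E'
from h import *
for n,b in(("top0",(270,110,460,250)),("side0",(270,160,430,310))):
    c=load(n); crop(c,n+"c",b,4)
    W=world_map(c); z=W[...,2]
    print(n)
    m=(z[b[1]:b[3],b[0]:b[2]]).copy()
    img=np.clip(m*1000*4,0,255).astype(np.uint8)
    cv2.imwrite(f"pics/{n}z.png",cv2.resize(cv2.applyColorMap(img,cv2.COLORMAP_JET),None,fx=4,fy=4,interpolation=cv2.INTER_NEAREST))
E
```

```text
top0
side0
```

View pics/top0c.png

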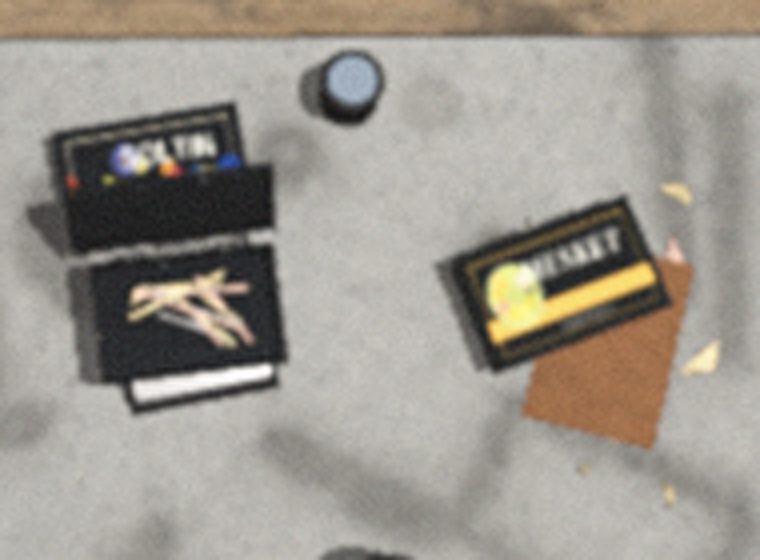

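View pics/top0z.png

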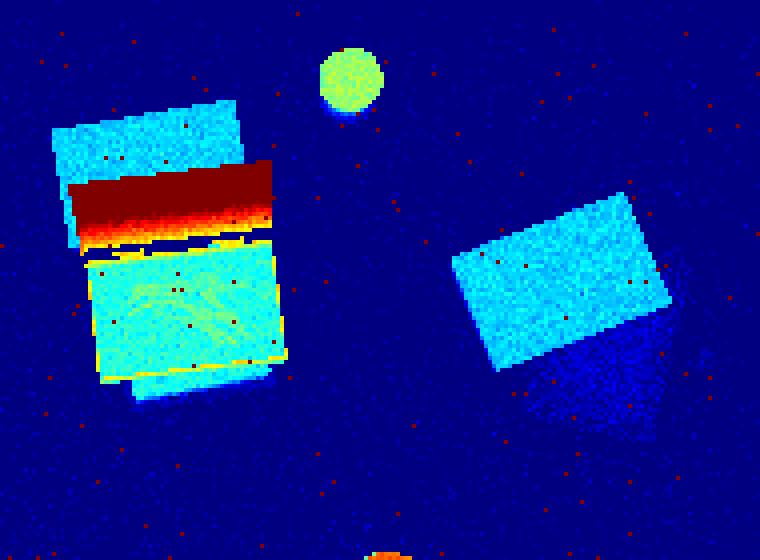

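View pics/side0c.png

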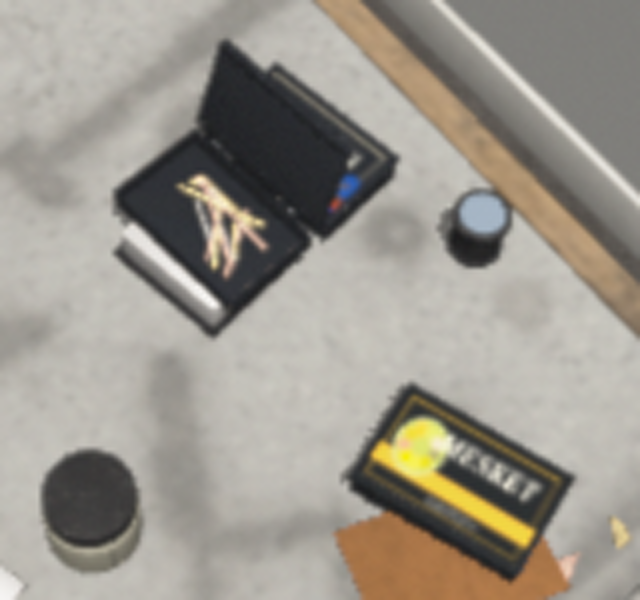

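View pics/side0z.png

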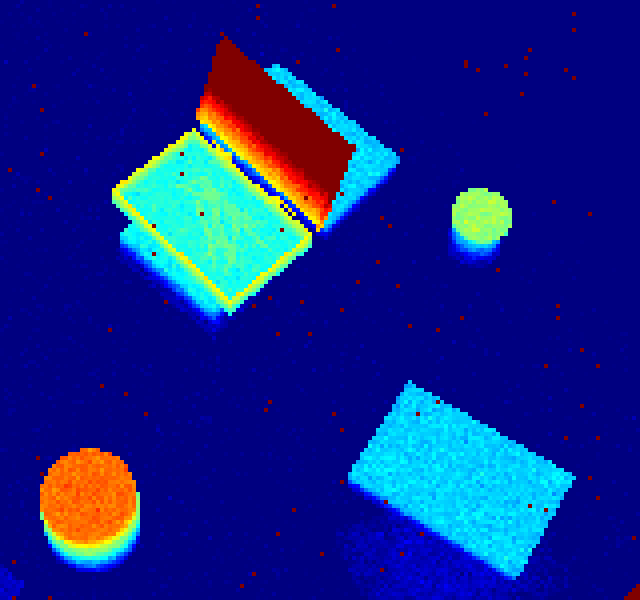

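```bash
python3 - <<'E'
from h import *
P=[]
for n in("top0","side0"):
    c=load(n);W=world_map(c)
    W=W[c["range_z"]>0]; P.append(W)
    q=W[(W[:,0]>.45)&(W[:,0]<.85)&(abs(W[:,1])<.35)]
    print(n,"bench z",np.median(q[abs(q[:,2])<.006][:,2]))
def clean(q,r=.004,k=4):
    from scipy.spatial import cKDTree
    t=cKDTree(q); n=np.array([len(x) for x in t.query_ball_point(q,r)]); return q[n>=k]
def rect(q,lab):
    q=clean(q)
    if len(q)<10: print(lab,len(q));return
    r=cv2.minAreaRect((q[:,:2]*1000).astype(np.float32)); print(lab,len(q),"c",np.round(r[0],1),"s",np.round(r[1],1),"a",round(r[2],2),"z",np.round(np.median(q[:,2])*1000,1), np.round(cv2.boxPoints(r),0).tolist())
c=load("top0");
def reg(box,zlo,zhi,i):
    c=load(("top0","side0")[i]);W=world_map(c)[box[1]:box[3],box[0]:box[2]].reshape(-1,3)
    return W[(W[:,2]>zlo)&(W[:,2]<zhi)]
rect(reg((380,150,445,212),.012,.03,0),"loose top");
rect(reg((350,250,420,310),.012,.03,1),"loose side")
rect(reg((282,130,335,173),.015,.027,0),"base top")
rect(reg((310,170,372,220),.015,.027,1),"base side")
rect(np.vstack([reg((282,130,335,173),.015,.027,0),reg((320,170,372,220),.015,.027,1)]),"base both")
rect(reg((290,172,345,207),.028,.052,0),"open tin top")
rect(reg((297,190,350,240),.038,.052,1),"open rim side")
rect(reg((280,150,345,176),.05,.15,0),"lid top"); rect(reg((310,165,372,220),.055,.15,1),"lid side")
rect(reg((300,198,345,215),.02,.028,0),"block top")
E
```

```text
top0 bench z -0.0013329095005278362
side0 bench z -0.0015609012818847408
loose top 1363 c [ 485.3 -295.7] s [62.7 96.8] a 20.94 z 21.3 [[439.0, -262.0], [473.0, -352.0], [532.0, -330.0], [497.0, -239.0]]
loose side 1397 c [ 483.8 -297.8] s [63.6 96.3] a 20.96 z 21.2 [[437.0, -264.0], [471.0, -354.0], [531.0, -331.0], [496.0, -241.0]]
base top 698 c [543.2 -87.8] s [62.8 96.1] a 9.95 z 21.4 [[504.0, -46.0], [521.0, -141.0], [582.0, -130.0], [566.0, -35.0]]
base side 561 c [508.6 -97.6] s [130.3  94.7] a 10.71 z 23.8 [[436.0, -63.0], [453.0, -156.0], [581.0, -132.0], [564.0, -39.0]]
base both 1141 c [520.7 -92.7] s [108.7  98.1] a 9.6 z 21.6 [[459.0, -53.0], [475.0, -150.0], [583.0, -132.0], [566.0, -35.0]]
open tin top 195 c [ 467.9 -109.4] s [62. 86.] a 5.4 z 30.1 [[433.0, -69.0], [441.0, -155.0], [503.0, -149.0], [495.0, -64.0]]
open rim side 138 c [ 472.3 -105.3] s [72.3 90. ] a 6.22 z 44.5 [[431.0, -64.0], [441.0, -154.0], [513.0, -146.0], [503.0, -57.0]]
lid top 669 c [514.4 -99.5] s [17.5 95.1] a 6.81 z 76.0 [[500.0, -53.0], [511.0, -148.0], [529.0, -146.0], [517.0, -51.0]]
lid side 622 c [ 513.8 -101.8] s [16.2 97.9] a 6.85 z 77.2 [[500.0, -54.0], [512.0, -151.0], [528.0, -149.0], [516.0, -52.0]]
block top 235 c [ 438.9 -110.2] s [22.1 75. ] a 4.68 z 25.4 [[425.0, -74.0], [431.0, -149.0], [453.0, -147.0], [447.0, -72.0]]
```

```bash
python3 - <<'E'
from h import *
for n,b in(("top0",(280,150,345,176)),("side0",(310,165,372,220))):
    W=world_map(load(n))[b[1]:b[3],b[0]:b[2]].reshape(-1,3)
    q=W[(W[:,2]>.06)&(W[:,2]<.13)]
    for _ in range(3):
        m=q.mean(0); v=np.linalg.svd(q-m)[2][2]; r=(q-m)@v; q=q[abs(r)<.004]
    v*=np.sign(v[0]) 
    print(n,len(q),"n",v.round(3),"yaw",np.degrees(np.arctan2(v[1],v[0])),"lean",np.degrees(np.arcsin(v[2])),"c",m.round(4),"zmax",np.percentile(q[:,2],99.5),"ext")
    a=np.radians(6.9); ex=np.array([np.cos(a),np.sin(a)]);ey=np.array([-ex[1],ex[0]])
    Y=q[:,:2]@ey; print("y ext",np.percentile(Y,[.5,99.5]).round(4))
    k=(.040-.0014-m[2])*-v[2]/ (v[0]**2+v[1]**2)**.5
    print("x' on plane at z=.0386:",(m[:2]@ex)+k, "x' at z=.095",(m[:2]@ex)+(.095-m[2])*-v[2]/np.hypot(v[0],v[1]))
    # rim: front edge
    bb=(290,172,345,207) if n=="top0" else (297,185,352,245)
    W=world_map(load(n))[bb[1]:bb[3],bb[0]:bb[2]].reshape(-1,3)
    q=W[(W[:,2]>.028)&(W[:,2]<.050)]
    X=q[:,:2]@ex;Y=q[:,:2]@ey
    print("tin x' y' ext",np.percentile(X,[.5,1,99,99.5]).round(4),np.percentile(Y,[.5,1,99,99.5]).round(4))
    print("rim z", np.percentile(q[X<np.percentile(X,1)+.002][:,2],[10,50,90]).round(4))
    a=np.radians(9.95); print()
E
```

```text
top0 561 n [ 0.964  0.114 -0.239] yaw 6.747742600307061 lean -13.85251402582655 c [ 0.5161 -0.0997  0.0816] zmax 0.10223666906233318 ext
y ext [-0.208  -0.1134]
x' on plane at z=.0386: 0.48980373582746356 x' at z=.095 0.5037117285753966
tin x' y' ext [0.4201 0.4212 0.4841 0.485 ] [-0.2073 -0.2072 -0.1139 -0.1136]
rim z [0.0288 0.0371 0.0416]

side0 574 n [ 0.958  0.114 -0.265] yaw 6.767064304049681 lean -15.341934769601782 c [ 0.515  -0.1012  0.0804] zmax 0.10103567440462183 ext
y ext [-0.2109 -0.1141]
x' on plane at z=.0386: 0.4876537276384745 x' at z=.095 0.5031273990428303
tin x' y' ext [0.4198 0.42   0.4912 0.4918] [-0.2104 -0.21   -0.1149 -0.1144]
rim z [0.0288 0.0354 0.0403]
```

```bash
cat >> h.py <<'E'
def calc(target,yaw=None,o=None):
    "target TCP world m, yaw deg of jaw (tool z) axis mod 180"
    if o is None:
        from station import get_obs
        o=get_obs()
    R=np.array(o["eef_rot"]);p=np.array(o["ee_pos"])
    d=R.T@(np.array(target)-p)/.3
    cur=np.degrees(np.arctan2(R[1,2],R[0,2]))
    out=[d.round(4).tolist(),"yaw",round(cur,2),"pos",p.round(4).tolist(),"q",np.round(o["joint_pos"],2).tolist(),"F",np.round(o["wrist_force"],1).tolist(),"w",round(float(o["gripper_width"]),4),"t",round(float(o["t"]),2)]
    if yaw is not None:
        dy=(yaw-cur+90)%180-90
        out.append(("turn",round(-dy/180,4)))
    print(*out)
A0=6.75
def tin2w(x,y,a=A0):
    a=np.radians(a);return np.array([np.cos(a)*x-np.sin(a)*y,np.sin(a)*x+np.cos(a)*y])
E
python3 - <<'E'
from h import *
W=world_map(load("top0")); 
m=(W[...,0]>.2)&(W[...,0]<.75)&(W[...,1]>-.15)&(W[...,1]<.65)&(load("top0")["range_z"]>0)
z=cv2.medianBlur(W[...,2].astype(np.float32),5); print(z[m].max(), W[np.where(m&(z>.06))].mean(0))
x,y=tin2w(.545,-.1615); print(x,y); calc([x,y,.214],6.75)
E
```

```text
0.10405765 [0.42166468 0.10908038 0.08939245]
0.5602045987298757 -0.0963226741836991
[-0.0004, -1.8121, -1.6958] yaw 63.25 pos [0.3037, 0.6026, 0.2134] q [1.07, 0.12, 1.44, -0.0, 1.58, -0.04] F [0.0, 0.9, -0.5] w 0.0854 t 0.15 ('turn', np.float64(0.3139))
```

```bash
python3 -m inch '[[0,[0,-0.9,-0.85],0],[0,[0,-0.9,-0.85],0],[0,[0,-0.9,-0.85],0],[0,[0,-0.9,-0.85],0],[0,[0,-0.9,-0.85],0],[0,[0,-0.9,-0.85],0],[0,[0,-0.9,-0.85],0],[0,[0,-0.9,-0.85],0],[0,[0,-0.9,-0.85],0],[0,[0,-0.9,-0.85],0]]'; python3 -c "
from h import *
x,y=tin2w(.545,-.1615); calc([x,y,.214],6.75)"
```

```text
t: 0.98
ee_pos: [0.4317, 0.2487, 0.2142]
eef_rot: [[0.001, -0.891, 0.454], [-0.001, 0.454, 0.891], [-1.0, -0.001, -0.001]]
wrist_force: [0.2, 0.3, -0.3]
gripper_width: 0.0001
[0.0022, -0.9037, -0.8304] yaw 63.01 pos [0.4317, 0.2487, 0.2142] q [0.47, -0.28, 1.81, -0.0, 1.61, -0.63] F [0.2, 0.3, -0.3] w 0.0001 t 0.98 ('turn', np.float64(0.3126))
```

```bash
python3 -m inch '[[0,[0,-0.904,-0.835],0.313],[0,[0,-0.904,-0.835],0.313],[0,[0,-0.904,-0.835],0.313],[0,[0,-0.904,-0.835],0.313],[0,[0,-0.904,-0.835],0.313],[0,[0,-0.904,-0.835],0.313],[0,[0,-0.904,-0.835],0.313],[0,[0,-0.904,-0.835],0.313],[0,[0,-0.904,-0.835],0.313],[0,[0,-0.904,-0.835],0.313],[0,[0,-0.904,-0.835],0.313],[0,[0,-0.904,-0.835],0.313]]'; python3 -c "
from h import *
x,y=tin2w(.545,-.1615); calc([x,y,.104],6.75)
c=grab('side','side1');crop(c,'side1c',(240,60,440,260),3)
c=grab('wrist','w1');cv2.imwrite('pics/w1.png',c['frame'][:,:,::-1])"
```

```text
t: 1.98
ee_pos: [0.5595, -0.0918, 0.2137]
eef_rot: [[-0.001, -0.12, 0.993], [0.0, 0.993, 0.12], [-1.0, 0.0, -0.001]]
wrist_force: [-0.0, 0.2, 0.5]
gripper_width: -0.0005
[0.3657, -0.0156, 0.0009] yaw 6.91 pos [0.5595, -0.0918, 0.2137] q [-0.21, -0.12, 1.68, 0.0, 1.58, -0.33] F [-0.0, 0.2, 0.5] w -0.0005 t 1.98 ('turn', np.float64(0.0009))
```

View pics/side1c.png

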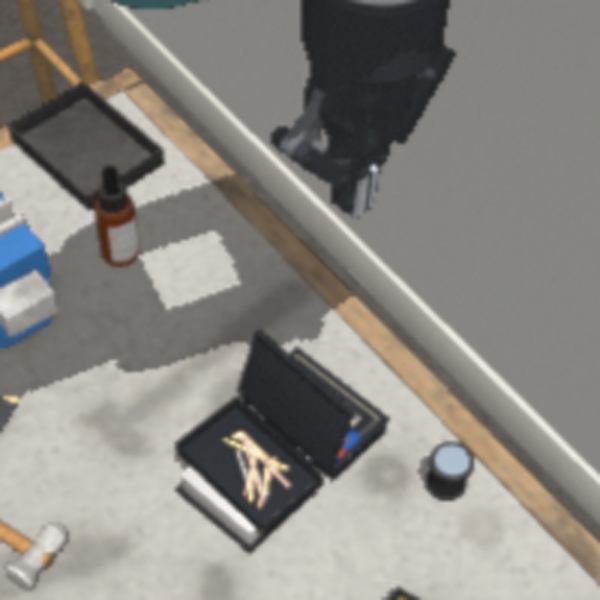

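View pics/w1.png

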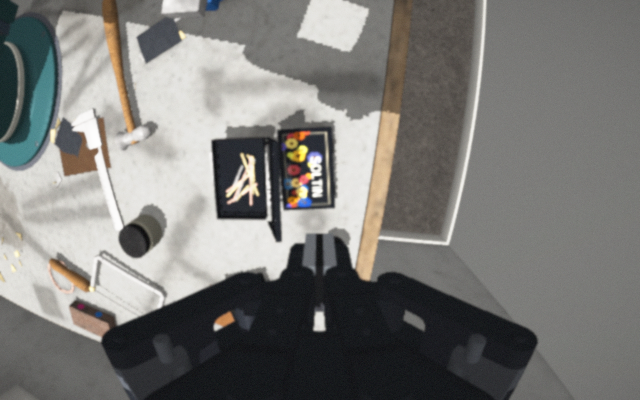

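```bash
python3 -m inch '[[0,[0.06,-0.015,0],0],[0,[0.14,-0.015,0],0],[0,[0.22,-0.015,0],0],[0,[0.3,-0.015,0],0],[0,[0.34,-0.015,0],0],[0,[0.363,-0.015,0],0],[0,[0.363,-0.015,0],0]]'; python3 -c "
from h import *
x,y=tin2w(.517,-.1615); calc([x,y,.105],6.75)
c=grab('side','side2');crop(c,'side2c',(270,110,420,260),4)
W=world_map(c); z=W[...,2];m=(abs(W[...,0]-.545)<.05)&(abs(W[...,1]+.09)<.04)&(z>.05)
"
```

```text
t: 2.67
ee_pos: [0.5598, -0.0959, 0.1044]
eef_rot: [[-0.001, -0.121, 0.993], [0.0, 0.993, 0.121], [-1.0, 0.0, -0.001]]
wrist_force: [0.5, 0.2, 0.0]
gripper_width: -0.0003
[-0.0019, -0.0011, -0.092] yaw 6.97 pos [0.5598, -0.0959, 0.1044] q [-0.21, -0.07, 1.81, 0.0, 1.4, -0.34] F [0.5, 0.2, 0.0] w -0.0003 t 2.67 ('turn', np.float64(0.0012))
```

View pics/side2c.png

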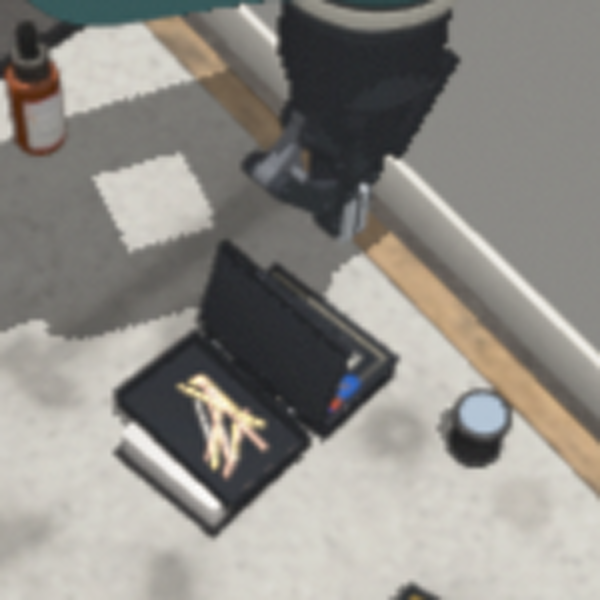

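```bash
python3 -m inch '[[0,[0,0,-0.03],0],[0,[0,0,-0.055],0],[0,[0,0,-0.06],0],[0,[0,0,-0.065],0],[0,[0,0,-0.07],0],[0,[0,0,-0.075],0],[0,[0,0,-0.08],0],[0,[0,0,-0.085],0],[0,[0,0,-0.09],0],[0,[-0.002,0,-0.095],0],[0,[-0.004,0,-0.1],0],[0,[-0.006,0,-0.105],0],[0,[-0.008,0,-0.11],0],[0,[-0.01,0,-0.115],0],[0,[-0.012,0,-0.12],0],[0,[-0.013,0,-0.125],0],[0,[-0.014,0,-0.13],0],[0,[-0.015,0,-0.135],0]]'; python3 -c "
from h import *
x,y=tin2w(.517,-.1615); calc([x,y,.105],6.75)
c=grab('side','side3');crop(c,'side3c',(270,110,420,260),4)
"
```

```text
t: 4.22
ee_pos: [0.5198, -0.1015, 0.1096]
eef_rot: [[0.0, -0.12, 0.993], [-0.0, 0.993, 0.12], [-1.0, -0.0, 0.0]]
wrist_force: [-0.6, -0.3, 0.2]
gripper_width: 0.0001
[0.0155, 0.0013, 0.0426] yaw 6.92 pos [0.5198, -0.1015, 0.1096] q [-0.24, -0.16, 1.88, 0.0, 1.42, -0.36] F [-0.6, -0.3, 0.2] w 0.0001 t 4.22 ('turn', np.float64(0.0009))
```

View pics/side3c.png

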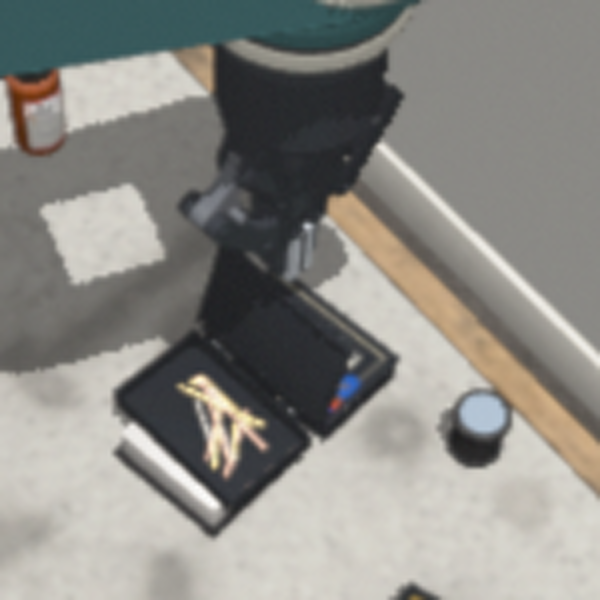

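```bash
python3 -c "
from h import *
c=load('side3'); W=world_map(c)
K=c['mtx'];T=c['camera_from_world']
for p in([.5198,-.1015,.0906],[.5198,-.1015,.1096],[.5198-.0145,-.103,.0906]):
    q=T[:3,:3]@p+T[:3,3]; print(p,(K[0,0]*q[0]/-q[2]+K[0,2]-270)*4,(-K[1,1]*q[1]/-q[2]+K[1,2]-110)*4)
f=W[165:185,335:352].reshape(-1,3); f=f[f[:,2]>.03]; print(f[np.argsort(f[:,2])][:40:2].round(3))
a=np.radians(6.75);ex=np.array([np.cos(a),np.sin(a)]);ey=np.array([-ex[1],ex[0]])
m=W[150:220,300:370].reshape(-1,3); X=m[:,:2]@ex; Y=m[:,:2]@ey
for z in np.arange(.06,.16,.01):
    s=(abs(m[:,2]-z)<.004)&(abs(Y+.1615)<.025)
    print(z.round(2),s.sum(),np.percentile(X[s],[2,50,98]).round(3) if s.sum() else '', np.percentile(Y[s],[2,98]).round(3) if s.sum() else '')
"
```

```text
[0.5198, -0.1015, 0.0906] 284.66591901370066 301.8055968103332
[0.5198, -0.1015, 0.1096] 286.13268250757255 280.7023599376324
[0.5053000000000001, -0.103, 0.0906] 264.3513621914103 317.19369581968635
[[ 0.516 -0.086  0.082]
 [ 0.517 -0.091  0.086]
 [ 0.516 -0.088  0.087]
 [ 0.516 -0.086  0.089]
 [ 0.52  -0.097  0.091]
 [ 0.516 -0.088  0.091]
 [ 0.518 -0.096  0.092]
 [ 0.517 -0.093  0.092]
 [ 0.517 -0.084  0.093]
 [ 0.522 -0.095  0.098]
 [ 0.519 -0.081  0.098]
 [ 0.518 -0.096  0.099]
 [ 0.518 -0.1    0.099]
 [ 0.519 -0.085  0.099]
 [ 0.515 -0.086  0.1  ]
 [ 0.517 -0.087  0.1  ]
 [ 0.52  -0.099  0.1  ]
 [ 0.517 -0.094  0.101]
 [ 0.515 -0.096  0.101]
 [ 0.516 -0.092  0.103]]
0.06 59 [0.491 0.494 0.496] [-0.186 -0.138]
0.07 56 [0.494 0.497 0.499] [-0.185 -0.137]
0.08 58 [0.498 0.5   0.502] [-0.186 -0.138]
0.09 56 [0.5   0.503 0.505] [-0.183 -0.138]
0.1 46 [0.5   0.503 0.506] [-0.186 -0.139]
0.11 0  
0.12 0  
0.13 7 [0.493 0.495 0.505] [-0.172 -0.168]
0.14 36 [0.489 0.495 0.515] [-0.173 -0.156]
0.15 26 [0.488 0.497 0.514] [-0.173 -0.163]
```

```bash
python3 -c "
from h import *
c=load('side3'); W=world_map(c)
for v in range(158,192,2): print(v,[(int(1000*W[v,u,0]),int(1000*W[v,u,1]),int(1000*W[v,u,2])) for u in range(334,352,3)])
crop(c,'side3d',(310,150,370,200),12)
"
```

```text
158 [(488, -113, 217), (493, -114, 214), (501, -113, 207), (504, -118, 211), (511, -118, 205), (523, -114, 191)]
160 [(503, -94, 180), (501, -105, 193), (502, -112, 200), (504, -119, 205), (512, -118, 199), (526, -110, 180)]
162 [(501, -97, 180), (506, -100, 178), (502, -114, 196), (504, -119, 199), (521, -108, 176), (526, -111, 175)]
164 [(498, -101, 180), (503, -104, 179), (503, -112, 187), (505, -119, 192), (520, -110, 172), (526, -112, 169)]
166 [(494, -106, 181), (498, -109, 182), (505, -111, 178), (510, -113, 177), (522, -108, 162), (611, -18, 0)]
168 [(486, -117, 193), (495, -114, 183), (504, -112, 173), (509, -115, 173), (521, -110, 158), (609, -22, -2)]
170 [(486, -116, 186), (495, -114, 177), (507, -108, 161), (513, -111, 159), (521, -111, 153), (605, -27, -1)]
172 [(486, -116, 180), (494, -116, 173), (507, -109, 156), (512, -112, 155), (521, -110, 146), (600, -32, 0)]
174 [(503, -96, 138), (503, -105, 147), (508, -108, 148), (513, -112, 148), (521, -111, 140), (597, -37, 0)]
176 [(520, -75, 94), (505, -103, 138), (509, -107, 139), (514, -111, 140), (522, -111, 133), (594, -41, -3)]
178 [(516, -81, 97), (556, -41, 20), (509, -108, 133), (512, -113, 136), (583, -43, 0), (590, -46, -1)]
180 [(516, -81, 90), (515, -91, 102), (558, -50, 20), (564, -55, 21), (581, -46, -3), (586, -50, -2)]
182 [(515, -82, 84), (517, -90, 92), (518, -98, 100), (560, -59, 21), (565, -64, 22), (583, -55, -1)]
184 [(513, -85, 82), (517, -90, 85), (520, -97, 90), (521, -105, 99), (564, -65, 16), (569, -71, 19)]
186 [(513, -85, 75), (514, -93, 84), (517, -100, 88), (516, -111, 102), (558, -73, 23), (565, -76, 20)]
188 [(511, -88, 73), (514, -94, 77), (516, -102, 85), (519, -107, 88), (519, -117, 99), (561, -81, 21)]
190 [(510, -89, 67), (513, -96, 73), (515, -103, 80), (517, -110, 86), (520, -117, 92), (521, -125, 100)]
```

View pics/side3d.png

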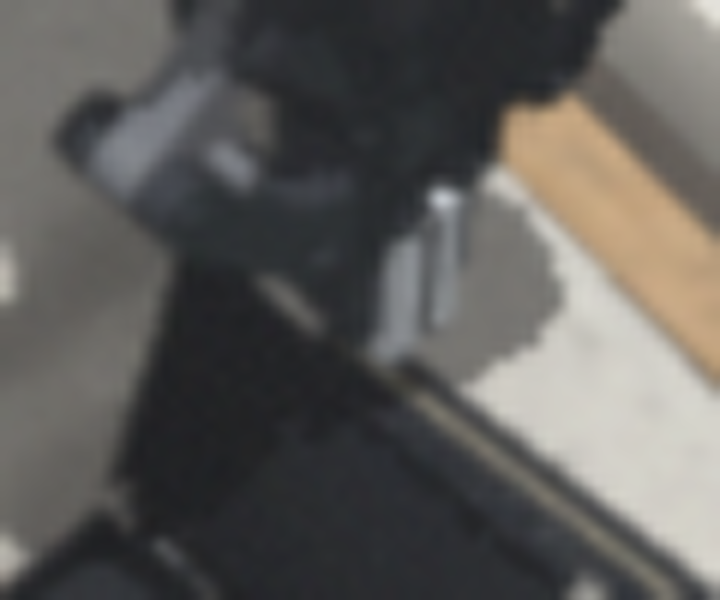

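```bash
python3 -c "
from h import *
from station import get_obs
for n in('side1','side2'):
  c=load(n); W=world_map(c);p={'side1':(.5595,-.0918),'side2':(.5598,-.0959)}[n]
  m=(abs(W[...,0]-p[0])<.03)&(abs(W[...,1]-p[1])<.03)&(W[...,2]>.05)&(c['range_z']>0)
  z=np.sort(W[m][:,2]);print(n,m.sum(),z[[0,3,6,10,20]].round(3))
  i=np.argsort(W[...,2][m])[:12]; print(W[m][i].round(3).tolist())
T=load('side3')['camera_from_world'];print(-T[:3,:3].T@T[:3,3])
o=get_obs();print(o['ee_pos'],o['joint_pos'])
"
```

```text
side1 1093 [0.23  0.233 0.235 0.237 0.239]
[[0.552, -0.098, 0.23], [0.552, -0.096, 0.231], [0.553, -0.1, 0.232], [0.552, -0.098, 0.233], [0.563, -0.101, 0.234], [0.552, -0.1, 0.235], [0.558, -0.101, 0.235], [0.552, -0.104, 0.236], [0.554, -0.103, 0.236], [0.563, -0.101, 0.237], [0.552, -0.1, 0.237], [0.545, -0.085, 0.237]]
side2 1769 [0.122 0.125 0.128 0.13  0.133]
[[0.552, -0.104, 0.122], [0.551, -0.101, 0.123], [0.552, -0.103, 0.124], [0.554, -0.105, 0.125], [0.558, -0.106, 0.125], [0.561, -0.105, 0.126], [0.564, -0.105, 0.128], [0.553, -0.108, 0.129], [0.547, -0.104, 0.129], [0.551, -0.104, 0.13], [0.561, -0.105, 0.13], [0.546, -0.101, 0.13]]
[ 0.19987481 -0.4729559   0.79358078]
[ 0.51961511 -0.10155957  0.10966945] [-2.41178649e-01 -1.56818050e-01  1.88062188e+00 -3.77990846e-05
  1.41785243e+00 -3.61874709e-01]
```

```bash
python3 -c "
from h import *
c=load('w1');K=c['mtx'];T=c['camera_from_world']
print('cam',-T[:3,:3].T@T[:3,3])
for z in(.195,.205,.2137,.22,.23,.24):
    q=T[:3,:3]@np.array([.5595,-.0918,z])+T[:3,3]; v=np.array([q[0],-q[1],-q[2]]); th=np.arctan2(np.hypot(v[0],v[1]),v[2]); r=K[0,0]*th; s=v[:2]/np.hypot(v[0],v[1])
    print(z,K[0,2]+r*s[0],K[1,2]+r*s[1], -q[2])
d=c['range_z'];print([(v,d[v,312].round(3),d[v,328].round(3)) for v in range(225,300,5)])
"
```

```text
cam [ 0.55276806 -0.02401526  0.37423955]
0.195 316.3754005319668 225.060318301551 0.1909209429232501
0.205 316.2449964782088 231.09020430130263 0.1812849105279209
0.2137 316.1207331296222 236.8582069606117 0.17290156234398446
0.22 316.02370135818876 241.37734186148262 0.16683086193492702
0.23 315.8559874107499 249.22019510439372 0.1571948295395978
0.24 315.66915758815674 258.00519231646064 0.1475587971442686
[(225, np.float32(0.401), np.float32(0.4)), (230, np.float32(0.4), np.float32(0.4)), (235, np.float32(0.146), np.float32(0.147)), (240, np.float32(0.14), np.float32(0.14)), (245, np.float32(0.135), np.float32(0.134)), (250, np.float32(0.13), np.float32(0.129)), (255, np.float32(0.125), np.float32(0.126)), (260, np.float32(0.121), np.float32(0.121)), (265, np.float32(0.117), np.float32(0.117)), (270, np.float32(0.117), np.float32(0.111)), (275, np.float32(0.108), np.float32(0.11)), (280, np.float32(0.106), np.float32(0.103)), (285, np.float32(0.106), np.float32(0.099)), (290, np.float32(0.109), np.float32(0.099)), (295, np.float32(0.108), np.float32(0.1))]
```

```bash
python3 -m inch '[[0,[0,0,0.06],0],[0,[0,0,0.12],0],[0,[0,0,0.13],0],[0,[0.05,0,0.13],0],[0,[0.1,0,0.13],0],[0,[0.13,0,0.13],0],[0,[0.137,0,0.13],0],[0,[0.137,0,0.13],0],[0,[0.137,0,0.13],0]]'; python3 -c "
from h import *
x,y=tin2w(.517,-.1615); calc([x,y,.0685],6.75)
c=grab('side','side4');crop(c,'side4c',(270,110,420,260),4)
c=grab('wrist','w4');cv2.imwrite('pics/w4.png',c['frame'][:,:,::-1])
"
```

```text
t: 5.02
ee_pos: [0.5588, -0.0969, 0.0692]
eef_rot: [[0.001, -0.12, 0.993], [-0.0, 0.993, 0.12], [-1.0, -0.0, 0.001]]
wrist_force: [-0.6, -0.7, 0.3]
gripper_width: -0.0001
[0.0023, 0.0017, -0.0884] yaw 6.91 pos [0.5588, -0.0969, 0.0692] q [-0.22, -0.04, 1.84, 0.0, 1.34, -0.34] F [-0.6, -0.7, 0.3] w -0.0001 t 5.02 ('turn', np.float64(0.0009))
```

View pics/side4c.png

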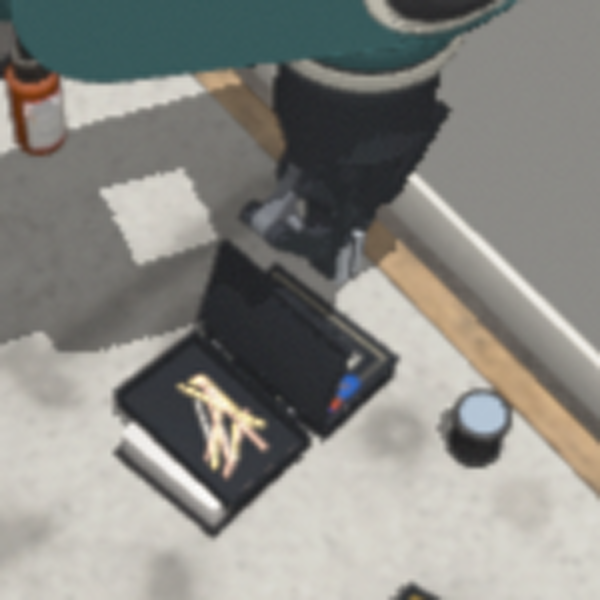

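View pics/w4.png

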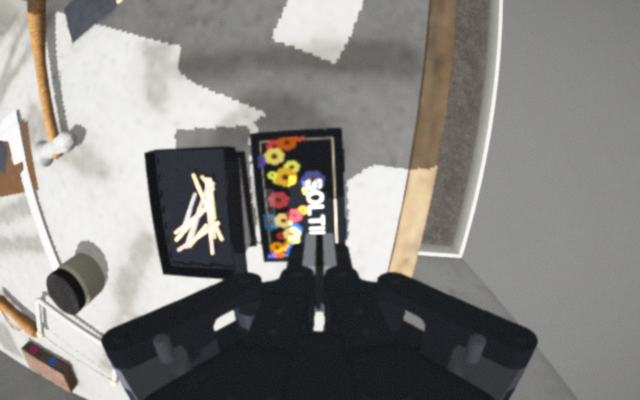

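```bash
python3 -m inch '[[0,[0,0,-0.03],0],[0,[0,0,-0.055],0],[0,[0,0,-0.06],0],[0,[0,0,-0.065],0],[0,[0,0,-0.07],0],[0,[0,0,-0.075],0],[0,[0,0,-0.08],0],[0,[0,0,-0.085],0],[0,[0,0,-0.09],0],[0,[0,0,-0.094],0],[0,[0,0,-0.098],0],[0,[0,0,-0.102],0],[0,[-0.001,0,-0.106],0],[0,[-0.002,0,-0.11],0],[0,[-0.003,0,-0.114],0],[0,[-0.005,0,-0.118],0],[0,[-0.007,0,-0.122],0],[0,[-0.008,0,-0.126],0],[0,[-0.009,0,-0.13],0]]'; python3 -c "
from h import *
x,y=tin2w(.517,-.1615); calc([x,y,.0685],6.75)
c=grab('side','side5');crop(c,'side5c',(270,110,420,260),4)
"
```

```text
t: 6.7
ee_pos: [0.5198, -0.1016, 0.0713]
eef_rot: [[0.0, -0.12, 0.993], [-0.0, 0.993, 0.12], [-1.0, -0.0, 0.0]]
wrist_force: [1.0, 0.5, -0.0]
gripper_width: 0.0001
[0.0092, 0.0014, 0.0424] yaw 6.91 pos [0.5198, -0.1016, 0.0713] q [-0.24, -0.13, 1.92, -0.0, 1.35, -0.36] F [1.0, 0.5, -0.0] w 0.0001 t 6.7 ('turn', np.float64(0.0009))
```

View pics/side5c.png

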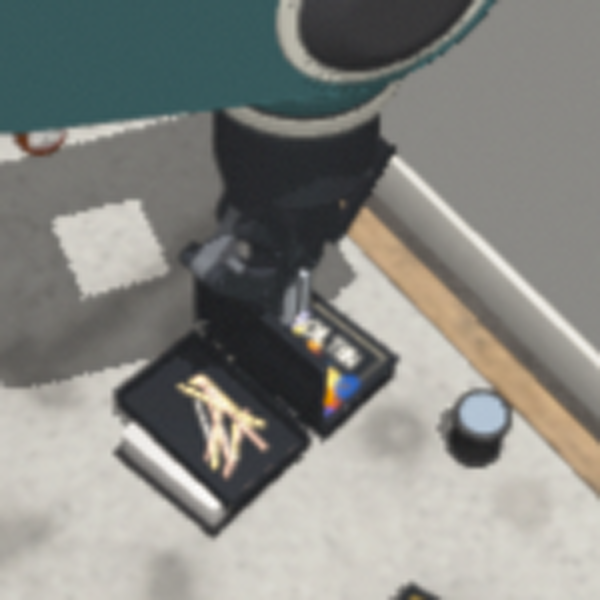

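```bash
python3 -m inch '[[0,[0,0,-0.006],0],[0,[0,0,-0.013],0],[0,[0,0,-0.02],0],[0,[-0.001,0,-0.027],0],[0,[-0.001,0,-0.034],0],[0,[-0.001,0,-0.04],0],[0,[-0.001,0,-0.045],0],[0,[0.001,0,-0.052],0],[0,[0.002,0,-0.059],0],[0,[0.004,0,-0.066],0],[0,[0.006,0,-0.073],0],[0,[0.008,0,-0.08],0],[0,[0.01,0,-0.088],0],[0,[0.013,0,-0.094],0],[0,[0.017,0,-0.101],0],[0,[0.021,0,-0.108],0],[0,[0.025,0,-0.114],0],[0,[0.028,0,-0.12],0],[0,[0.032,0,-0.126],0]]'; python3 -c "
from h import *
x,y=tin2w(.517,-.1615); calc([x,y,.0685],6.75)
c=grab('side','side6');crop(c,'side6c',(270,110,420,260),4)
"
```

```text
t: 8.33
ee_pos: [0.4822, -0.1061, 0.0615]
eef_rot: [[0.0, -0.12, 0.993], [-0.0, 0.993, 0.12], [-1.0, -0.0, 0.0]]
wrist_force: [0.6, 0.0, 1.2]
gripper_width: 0.0
[-0.0233, 0.0014, 0.1686] yaw 6.92 pos [0.4822, -0.1061, 0.0615] q [-0.27, -0.2, 2.0, -0.0, 1.34, -0.39] F [0.6, 0.0, 1.2] w 0.0 t 8.33 ('turn', np.float64(0.0009))
```

View pics/side6c.png

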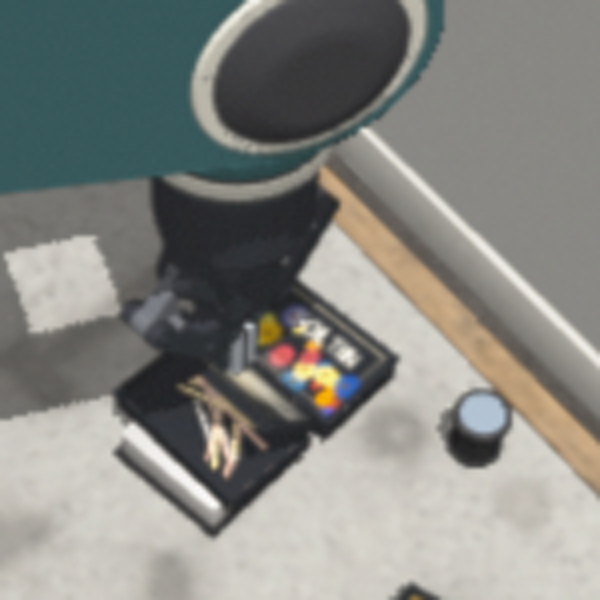

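```bash
python3 -m inch '[[0,[0.005,0,-0.006],0],[0,[0.01,0,-0.012],0],[0,[0.015,0,-0.017],0],[0,[0.02,0,-0.022],0],[0,[0.025,0,-0.027],0],[0,[0.031,0,-0.032],0],[0,[0.037,0,-0.036],0],[0,[0.043,0,-0.04],0],[0,[0.049,0,-0.044],0],[0,[0.055,0,-0.048],0],[0,[0.062,0,-0.051],0],[0,[0.069,0,-0.054],0],[0,[0.075,0,-0.057],0],[0,[0.081,0,-0.06],0],[0,[0.087,0,-0.062],0],[0,[0.093,0,-0.064],0],[0,[0.098,0,-0.066],0],[0,[0.103,0,-0.066],0]]'; python3 -c "
from h import *
x,y=tin2w(.517,-.1615); calc([x,y,.0685],6.75)
c=grab('side','side7');crop(c,'side7c',(270,110,420,260),4)
"
```

```text
t: 9.88
ee_pos: [0.4626, -0.1085, 0.0305]
eef_rot: [[-0.0, -0.12, 0.993], [0.0, 0.993, 0.12], [-1.0, 0.0, -0.0]]
wrist_force: [0.0, 0.1, 0.5]
gripper_width: 0.0001
[-0.1266, 0.0014, 0.2345] yaw 6.91 pos [0.4626, -0.1085, 0.0305] q [-0.28, -0.22, 2.07, -0.0, 1.29, -0.4] F [0.0, 0.1, 0.5] w 0.0001 t 9.88 ('turn', np.float64(0.0009))
```

View pics/side7c.png

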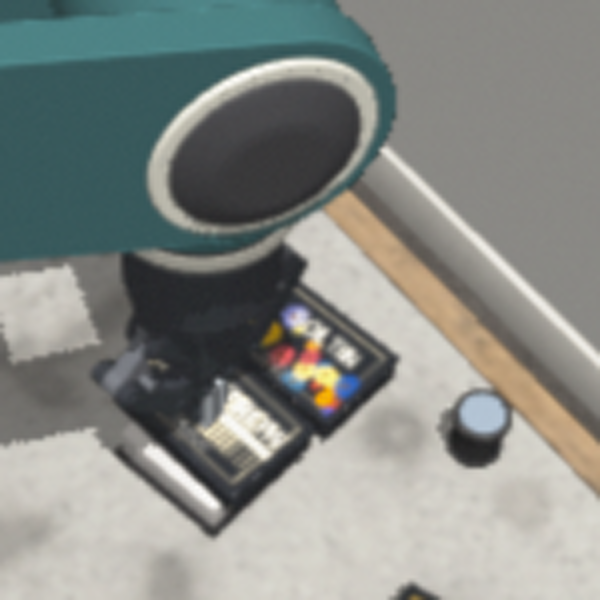

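```bash
python3 -m inch '[[0,[0.0025,0,0],0],[0,[0.005,0,0],0],[0,[0.005,0,0],0],[0,[0.005,0,0],0]]'; python3 -m inch '[[0,[0.002,0,0],0],[0,[0.004,0,0],0],[0,[0.004,0,0],0]]'
```

```text
t: 10.27
ee_pos: [0.4627, -0.1085, 0.0298]
eef_rot: [[-0.0, -0.12, 0.993], [-0.0, 0.993, 0.12], [-1.0, -0.0, -0.0]]
wrist_force: [-5.7, 0.6, 8.4]
gripper_width: -0.0001
t: 10.52
ee_pos: [0.4628, -0.1085, 0.0295]
eef_rot: [[-0.0, -0.12, 0.993], [-0.0, 0.993, 0.12], [-1.0, -0.0, -0.0]]
wrist_force: [-10.9, 3.2, 20.7]
gripper_width: 0.0
```

```bash
python3 -m inch '[[0,[-0.004,0,0],0],[0,[-0.02,0,0],0],[0,[-0.1,0,0],0],[0,[-0.2,0,0],0],[0,[-0.3,0,0.0],0],[40,[-0.4,0,-0.1],0],[85.4,[-0.45,0,-0.25],0],[85.4,[-0.45,0,-0.4],0],[85.4,[-0.45,0,-0.5],0],[85.4,[-0.45,0,-0.5],0],[85.4,[-0.45,0,-0.5],0]]'; python3 -c "
from h import *
c=grab('side','side8');crop(c,'side8c',(270,130,420,260),4)
c=grab('top','top8');crop(c,'top8c',(270,110,460,250),4)
c=grab('wrist','w8');cv2.imwrite('pics/w8.png',c['frame'][:,:,::-1])
"
```

```text
t: 11.43
ee_pos: [0.3132, -0.1269, 0.1641]
eef_rot: [[0.004, -0.118, 0.993], [-0.002, 0.993, 0.118], [-1.0, -0.002, 0.003]]
wrist_force: [0.0, 0.3, -0.1]
gripper_width: 0.0725
```

View pics/side8c.png

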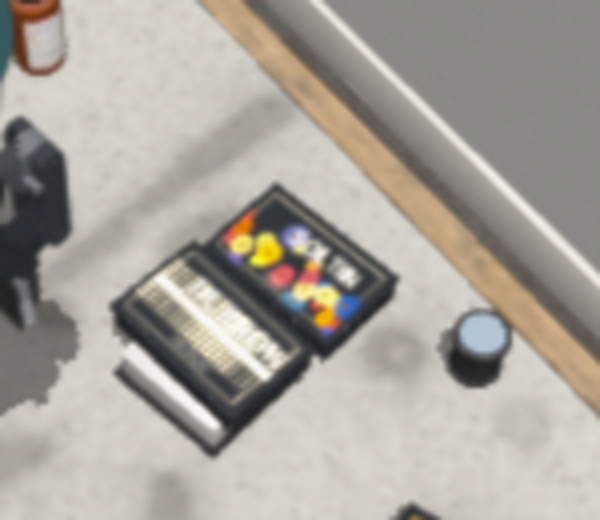

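View pics/top8c.png

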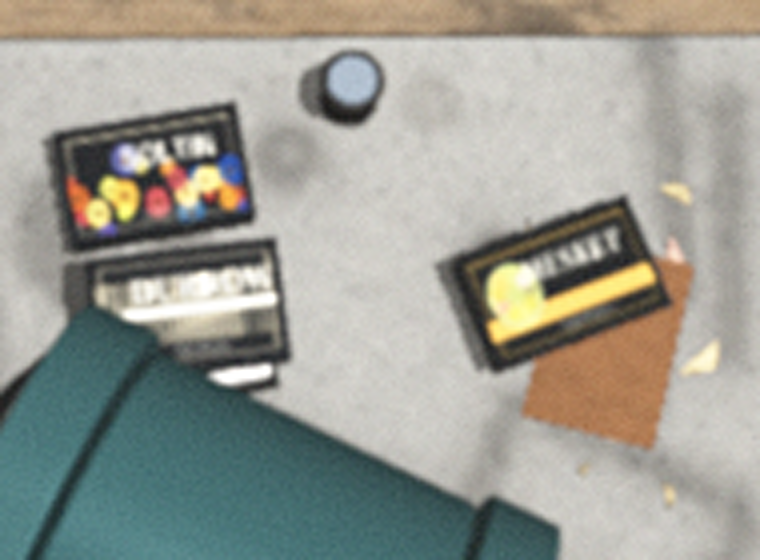

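View pics/w8.png

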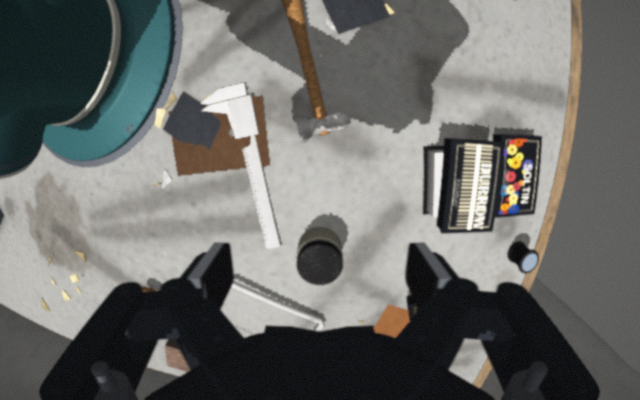

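Lid is shut, and the tin didn't move noticeably. Measure both tins from the depth.

```bash
cat >> h.py <<'E'
def rectz(c,poly,zlo,zhi,lab):
    W=world_map(c); m=np.zeros(c["range_z"].shape,np.uint8); cv2.fillPoly(m,[np.array(poly,np.int32)],1)
    s=(m>0)&(W[...,2]>zlo)&(W[...,2]<zhi)&(c["range_z"]>0)
    s=cv2.morphologyEx(s.astype(np.uint8),cv2.MORPH_CLOSE,np.ones((3,3)))
    n,l,st,_=cv2.connectedComponentsWithStats(s); k=1+np.argmax(st[1:,4]); s=(l==k)
    z0=np.median(W[s&(W[...,2]>zlo)&(W[...,2]<zhi)][:,2])
    cn=max(cv2.findContours(s.astype(np.uint8),cv2.RETR_EXTERNAL,cv2.CHAIN_APPROX_NONE)[0],key=cv2.contourArea)
    P=on_plane(c,cn[:,0,:],z0)[:,:2]*1000
    r=cv2.minAreaRect(P.astype(np.float32)); print(lab,"c",np.round(r[0],1),"s",np.round(r[1],1),"a",round(r[2],2),"z",round(z0*1000,1)); return r
E
python3 - <<'E'
from h import *
s=load("side8");t=load("top8")
ps=lambda P,b:[(x/4+b[0],y/4+b[1]) for x,y in P]
S=(270,130);T=(270,110)
rectz(s,ps([(275,170),(420,275),(320,375),(195,250)],S),.014,.027,"base side")
rectz(t,ps([(30,95),(245,90),(265,228),(50,262)],T),.014,.027,"base top")
rectz(s,ps([(195,235),(325,345),(215,440),(95,300)],S),.0385,.055,"open side")
rectz(t,ps([(440,180),(650,180),(690,320),(480,390)],T),.012,.03,"loose top")
rectz(s,[(350,250),(420,250),(420,310),(350,310)],.012,.03,"loose side")
W=world_map(s); m=cv2.fillPoly(np.zeros((400,640),np.uint8),[np.array(ps([(190,255),(300,350),(225,405),(125,305)],S),np.int32)],1)>0
q=W[m];q=q[abs(q[:,2]-.045)<.008]; A=np.c_[q[:,:2],np.ones(len(q))]; k=np.linalg.lstsq(A,q[:,2],rcond=None)[0]; print("tilt",k[:2],"z",q[:,2].mean())
E
```

```text
base side c [540.6 -90.9] s [65.  98.1] a 9.77 z 21.3
base top c [542.3 -87.9] s [63.4 96.1] a 9.91 z 21.5
open side c [ 465.6 -108.3] s [64.2 98.4] a 6.67 z 46.4
loose top c [ 485.1 -295.3] s [63.2 97.1] a 20.84 z 21.3
loose side c [ 482.6 -298.2] s [64.7 96.2] a 20.77 z 21.3
tilt [-0.00064745  0.00030751] z 0.04661325852948221
```

```bash
python3 -c "
from h import *
calc([.467,-.1065,.085],6.7)"
```

```text
[0.2592, 0.0046, 0.513] yaw 6.93 pos [0.3144, -0.1265, 0.1629] q [-0.46, -0.67, 2.16, 0.0, 1.66, -0.58] F [0.6, 0.1, -0.1] w 0.0851 t 11.58 ('turn', np.float64(0.0013))
```

```bash
python3 -m inch '[[85.4,[0,0,0.1],0],[85.4,[0,0.005,0.2],0],[85.4,[0,0.005,0.3],0],[85.4,[0.05,0.005,0.4],0],[85.4,[0.12,0.005,0.48],0.001],[85.4,[0.19,0.005,0.513],0.001],[85.4,[0.24,0.005,0.513],0.001],[85.4,[0.259,0.005,0.513],0.001],[85.4,[0.259,0.005,0.513],0.001],[85.4,[0.259,0.005,0.513],0.001]]';python3 -c "
from h import *
calc([.467,-.1065,.0065],6.7)
c=grab('side','side9');crop(c,'side9c',(270,130,420,260),4)
c=grab('wrist','w9');cv2.imwrite('pics/w9.png',c['frame'][:,:,::-1])"
```

```text
t: 12.42
ee_pos: [0.4667, -0.1063, 0.0854]
eef_rot: [[-0.001, -0.118, 0.993], [0.0, 0.993, 0.118], [-1.0, 0.0, -0.001]]
wrist_force: [-0.5, 0.3, 0.1]
gripper_width: 0.0852
[0.2629, -0.0008, 0.0011] yaw 6.76 pos [0.4667, -0.1063, 0.0854] q [-0.28, -0.26, 2.01, 0.0, 1.39, -0.4] F [-0.5, 0.3, 0.1] w 0.0852 t 12.42 ('turn', np.float64(0.0003))
```

View pics/side9c.png

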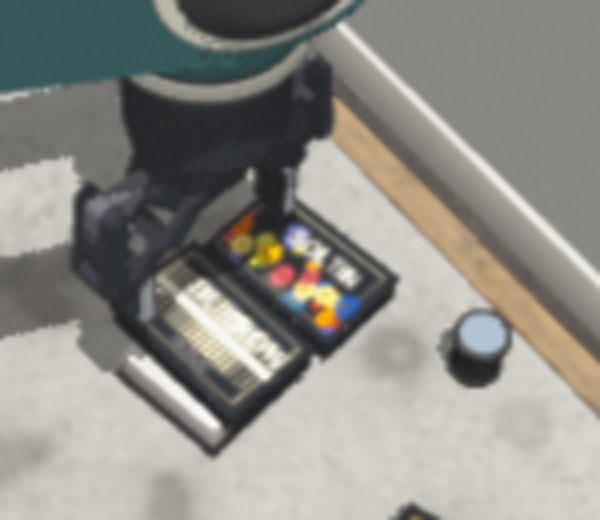

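View pics/w9.png

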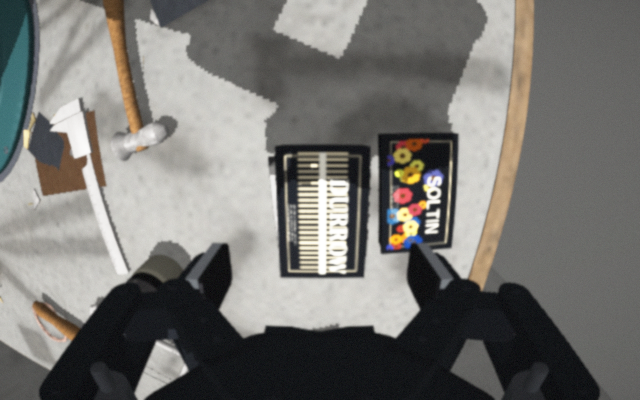

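```bash
cat >> h.py <<'E'
def world_map_fe(c):
    K=c["mtx"];T=c["camera_from_world"];R=T[:3,:3];t=T[:3,3];d=c["range_z"]
    v,u=np.mgrid[:d.shape[0],:d.shape[1]]
    a=(u-K[0,2])/K[0,0];b=(v-K[1,2])/K[1,1];th=np.hypot(a,b)+1e-9;k=np.tan(th)/th*d
    return (np.stack([a*k,-b*k,-d],-1)-t)@R
E
python3 - <<'E'
from h import *
c=load('w9');W=world_map_fe(c)
a=np.radians(6.76);ex=np.array([np.cos(a),np.sin(a)]);ey=np.array([-ex[1],ex[0]])
p=np.array([.4667,-.1063])
L=np.dstack([(W[...,:2]-p)@ex,(W[...,:2]-p)@ey,W[...,2]])*1000
m=(L[...,2]>40)&(L[...,2]<52)&(abs(L[...,0])<45)&(abs(L[...,1])<65); m[245:]&=((np.arange(640)>240)&(np.arange(640)<400))[None]
q=L[m];r=cv2.minAreaRect(q[:,:2].astype(np.float32));print("tin rel tool",r,np.median(q[:,2]))
m=(L[...,2]>17)&(L[...,2]<28)&(L[...,0]>45)&(abs(L[...,1]-20)<80)&(L[...,0]<130);q=L[m];r=cv2.minAreaRect(q[:,:2].astype(np.float32));print("base",r)
for u0,u1 in((180,240),(400,460)):
    s=L[238:300,u0:u1].reshape(-1,3); s=s[(s[:,2]>60)&(abs(s[:,0])<70)]
    o=np.argsort(s[:,2])[:15]; print(s[o].round(0).tolist()); print(np.percentile(s[s[:,2]<135][:,0],[1,99]))
E
```

```text
tin rel tool ((4.318593978881836, -1.98248291015625), (64.03446197509766, 97.04605102539062), 0.07175815105438232) 47.52298628012517
base ((80.54708862304688, 6.432975769042969), (63.51847457885742, 97.05319213867188), 2.9495203495025635)
[[-41.0, 6.0, 116.0], [-41.0, -1.0, 117.0], [-41.0, -5.0, 117.0], [-41.0, 2.0, 117.0], [-41.0, -6.0, 117.0], [-41.0, -5.0, 117.0], [-41.0, 1.0, 117.0], [-41.0, -6.0, 117.0], [-41.0, 7.0, 117.0], [-41.0, 1.0, 117.0], [-41.0, 3.0, 117.0], [-41.0, 2.0, 117.0], [-41.0, -1.0, 118.0], [-41.0, -8.0, 118.0], [-41.0, 6.0, 118.0]]
[-53.73095096 -40.4171672 ]
[[45.0, -6.0, 117.0], [45.0, 7.0, 117.0], [45.0, -1.0, 117.0], [45.0, 5.0, 117.0], [45.0, -3.0, 117.0], [44.0, 3.0, 117.0], [45.0, 7.0, 117.0], [44.0, -4.0, 117.0], [45.0, -9.0, 118.0], [45.0, -7.0, 118.0], [44.0, 0.0, 118.0], [45.0, 6.0, 118.0], [44.0, 2.0, 118.0], [45.0, 5.0, 118.0], [44.0, 2.0, 118.0]]
[43.96008568 57.54159303]
```

```bash
python3 -m inch '[[85.4,[0.06,-0.003,0.004],0],[85.4,[0.13,-0.007,0.008],0],[85.4,[0.18,-0.007,0.008],0],[85.4,[0.22,-0.007,0.008],0],[85.4,[0.245,-0.007,0.008],0],[85.4,[0.257,-0.007,0.008],0],[85.4,[0.263,-0.007,0.008],0],[85.4,[0.263,-0.007,0.008],0]]';python3 -c "
from h import *
calc([.467,-.1065,.0065],6.7)
c=grab('side','side10');crop(c,'side10c',(270,130,420,260),4)"
```

```text
t: 13.18
ee_pos: [0.4693, -0.1084, 0.0068]
eef_rot: [[0.001, -0.117, 0.993], [-0.0, 0.993, 0.117], [-1.0, -0.0, 0.001]]
wrist_force: [-0.9, 0.2, 0.5]
gripper_width: 0.0853
[0.0012, 0.0071, -0.007] yaw 6.73 pos [0.4693, -0.1084, 0.0068] q [-0.28, -0.18, 2.07, 0.0, 1.24, -0.4] F [-0.9, 0.2, 0.5] w 0.0853 t 13.18 ('turn', np.float64(0.0002))
```

View pics/side10c.png

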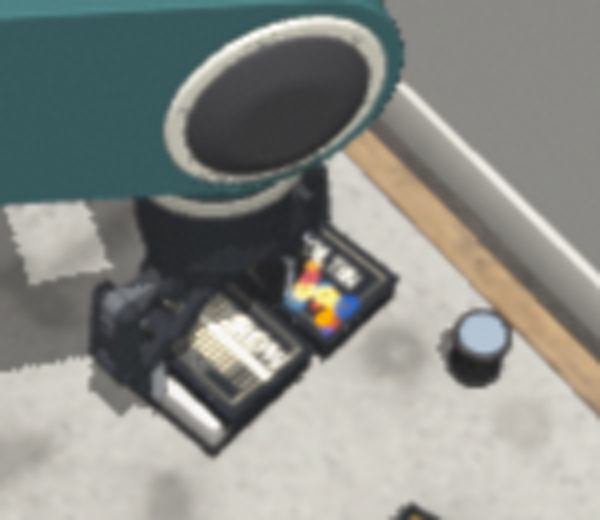

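Both fingers straddle the tin, with no contact so far. Next I close them, stepping gradually.

```bash
python3 -m inch '[[76,[0,0,0],0],[72,[0,0,0],0],[69,[0,0,0],0],[67,[0,0,0],0],[65.5,[0,0,0],0],[64,[0,0,0],0],[62,[0,0,0],0],[60,[0,0,0],0],[60,[0,0,0],0],[60,[0,0,0],0]]';python3 -c "
from h import *
calc([.467,-.1065,.0065],6.7)
c=grab('side','side11');crop(c,'side11c',(270,130,420,260),4)"
```

```text
t: 14.07
ee_pos: [0.469, -0.1083, 0.0068]
eef_rot: [[-0.0, -0.117, 0.993], [-0.0, 0.993, 0.117], [-1.0, -0.0, -0.0]]
wrist_force: [-4.7, 0.7, 7.3]
gripper_width: 0.0613
[0.001, 0.0069, -0.006] yaw 6.74 pos [0.469, -0.1083, 0.0068] q [-0.28, -0.18, 2.07, -0.0, 1.24, -0.4] F [-4.7, 0.7, 7.3] w 0.0613 t 14.07 ('turn', np.float64(0.0002))
```

View pics/side11c.png

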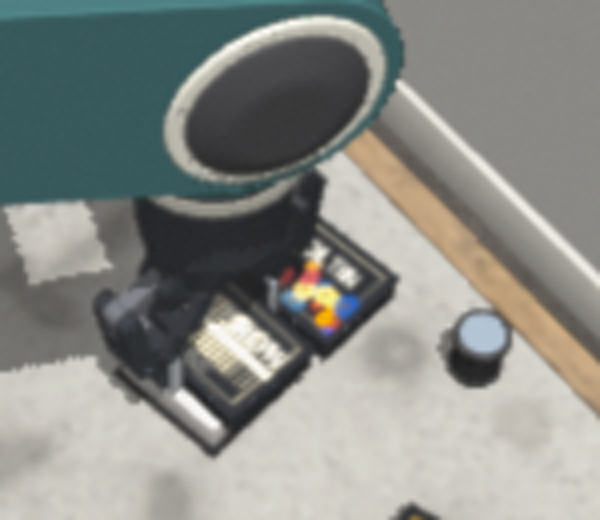

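```bash
python3 -m inch '[[60,[0,0.001,0.008],0],[60,[0,0.003,0.022],0],[60,[0,0.005,0.038],0],[60,[0,0.007,0.056],0],[60,[0,0.01,0.075],-0.002],[60,[0,0.012,0.095],-0.004],[60,[0,0.014,0.115],-0.006],[60,[0,0.016,0.135],-0.008],[60,[0,0.018,0.155],-0.01],[60,[0,0.02,0.175],-0.012],[60,[0,0.022,0.195],-0.014],[60,[0,0.024,0.215],-0.016],[60,[0,0.026,0.232],-0.016],[60,[0,0.028,0.246],-0.016],[60,[0,0.028,0.254],-0.016],[60,[0,0.028,0.254],-0.016],[60,[0,0.028,0.254],-0.016],[60,[0,0.028,0.254],-0.016]]';python3 -c "
from h import *
calc([.467,-.1065,.0065],6.7)
c=grab('side','side12');crop(c,'side12c',(270,130,420,260),4)
c=grab('top','top12');crop(c,'top12c',(270,110,460,250),4)"
```

```text
t: 15.62
ee_pos: [0.5435, -0.091, 0.0063]
eef_rot: [[-0.0, -0.167, 0.986], [0.0, 0.986, 0.167], [-1.0, 0.0, -0.0]]
wrist_force: [-0.3, 0.5, -3.1]
gripper_width: 0.0608
[-0.0007, -0.0082, -0.26] yaw 9.61 pos [0.5435, -0.091, 0.0063] q [-0.21, -0.01, 1.93, -0.0, 1.23, -0.38] F [-0.3, 0.5, -3.1] w 0.0608 t 15.62 ('turn', np.float64(0.0162))
```

View pics/side12c.png

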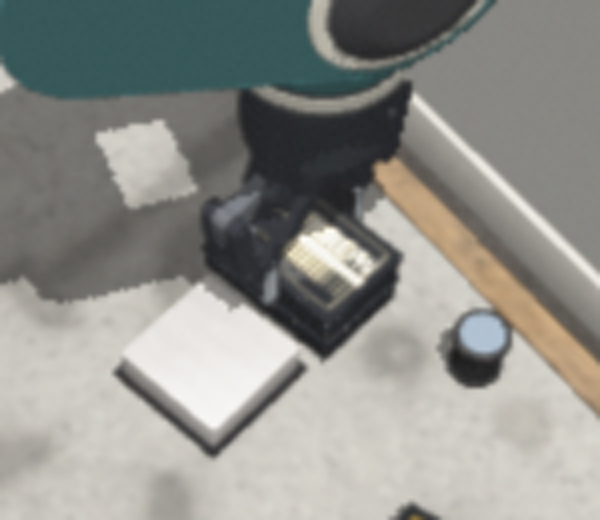

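View pics/top12c.png

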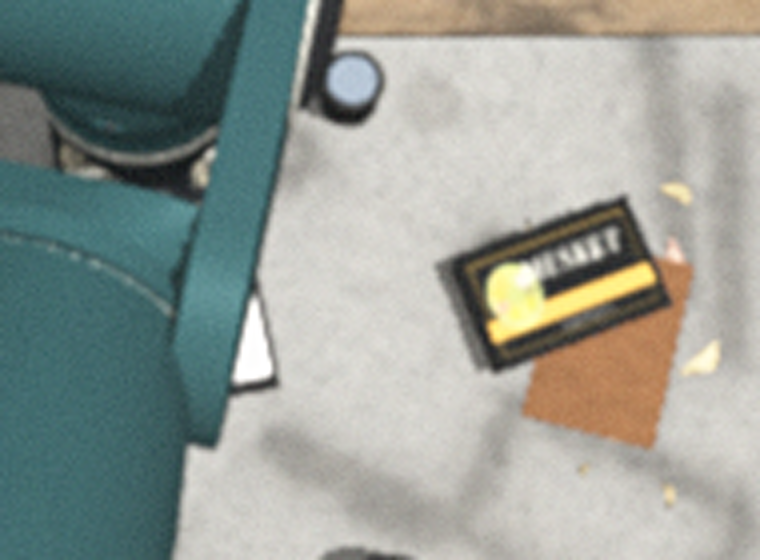

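```bash
python3 -m inch '[[60,[0.003,0,0],0],[60,[0.006,0,0],0],[60,[0.009,0,0],0],[60,[0.009,0,0],0],[60,[0.009,0,0],0]]';python3 -c "
from h import *
c=grab('side','side13');crop(c,'side13c',(290,140,390,240),6)"
```

```text
t: 16.13
ee_pos: [0.5438, -0.0911, 0.0042]
eef_rot: [[0.0, -0.167, 0.986], [-0.0, 0.986, 0.167], [-1.0, -0.0, 0.0]]
wrist_force: [-3.9, 0.5, 4.1]
gripper_width: 0.0613
```

View pics/side13c.png

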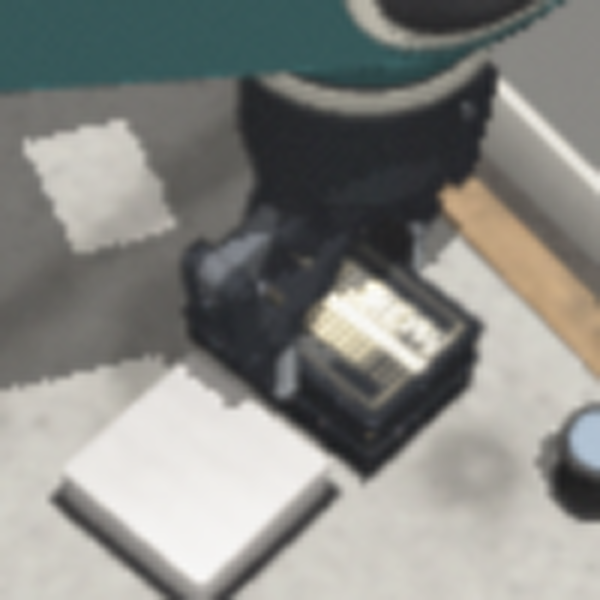

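```bash
python3 -m inch '[[64,[0,0,0],0],[68,[0,0,0],0],[74,[0,0,0],0],[80,[0,0,0],0],[85.4,[0,0,0],0],[85.4,[0,0,0],0],[85.4,[-0.03,0,0],0],[85.4,[-0.1,0,0],0],[85.4,[-0.2,0,0],0],[85.4,[-0.3,0,0],0],[85.4,[-0.4,0,0],0],[85.4,[-0.4,0,0],0],[85.4,[-0.4,0,0],0]]';python3 - <<'E'
from h import *
calc([.484,-.297,.12],20.8)
c=grab('side','side14');crop(c,'side14c',(290,140,390,240),6)
c=grab('wrist','w14');cv2.imwrite('pics/w14.png',c['frame'][:,:,::-1])
E
```

```text
t: 17.27
ee_pos: [0.5446, -0.0912, 0.1262]
eef_rot: [[0.004, -0.167, 0.986], [-0.001, 0.986, 0.167], [-1.0, -0.001, 0.003]]
wrist_force: [-0.2, 0.0, -0.2]
gripper_width: 0.0857
[0.0204, -0.6426, -0.3138] yaw 9.62 pos [0.5446, -0.0912, 0.1262] q [-0.21, -0.12, 1.82, -0.0, 1.44, -0.38] F [-0.2, 0.0, -0.2] w 0.0857 t 17.27 ('turn', np.float64(-0.0621))
```

View pics/side14c.png

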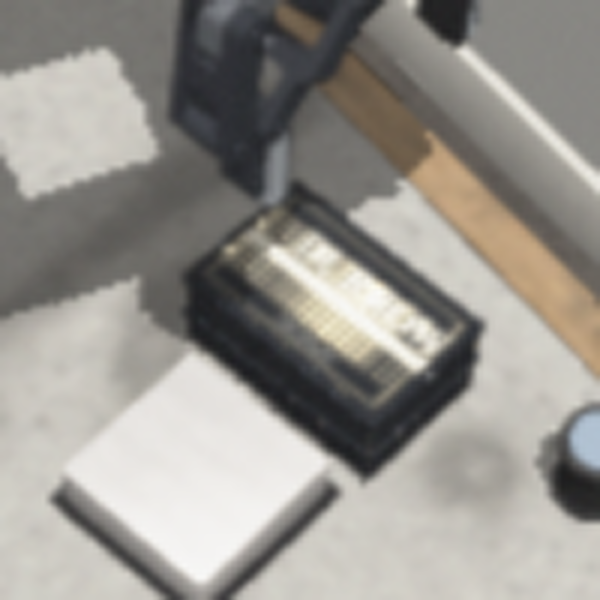

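View pics/w14.png

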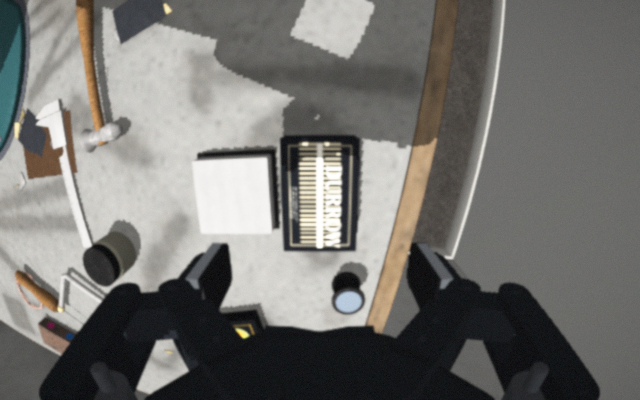

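```bash
python3 - <<'E'
from h import *
c=load('w14');W=world_map_fe(c);S=load('side14')
a=np.radians(9.62);ex=np.array([np.cos(a),np.sin(a)]);ey=np.array([-ex[1],ex[0]]);p=np.array([.5446,-.0912])
L=np.dstack([(W[...,:2]-p)@ex,(W[...,:2]-p)@ey,W[...,2]])*1000
m=(L[...,2]>35)&(L[...,2]<52)&(abs(L[...,0])<50)&(abs(L[...,1])<65)
q=L[m];r=cv2.minAreaRect(q[:,:2].astype(np.float32));print("tin rel tool",r,np.median(q[:,2]))
A=np.c_[q[:,:2],np.ones(len(q))];k=np.linalg.lstsq(A,q[:,2],rcond=None)[0];print("tilt",k)
# visible base sides: extent of lower layer
m=(L[...,2]>8)&(L[...,2]<30)&(abs(L[...,0])<50)&(abs(L[...,1])<65);q=L[m];print("lower",m.sum(),q.min(0),q.max(0))
ps=lambda P,b,s:[(x/s+b[0],y/s+b[1]) for x,y in P]
rectz(S,ps([(295,170),(500,320),(390,430),(170,280)],(290,140),6),.0365,.052,"open side")
E
```

```text
tin rel tool ((2.2493362426757812, 0.37872314453125), (96.76402282714844, 64.20787811279297), 89.9123306274414) 44.82405563648953
tilt [-8.33058355e-04 -2.33108313e-03  4.47849227e+01]
lower 963 [-49.99563077 -39.07523554   8.03289405] [32.41720396 48.49391432 27.54670592]
open side c [540.7 -90.9] s [64.7 98.2] a 9.83 z 43.7
```

```bash
python3 -m inch '[[85.4,[0,-0.1,-0.05],-0.02],[85.4,[0,-0.22,-0.11],-0.04],[85.4,[0,-0.35,-0.17],-0.062],[85.4,[0,-0.48,-0.24],-0.062],[85.4,[0.03,-0.58,-0.29],-0.062],[85.4,[0.06,-0.643,-0.306],-0.062],[85.4,[0.08,-0.643,-0.306],-0.062],[85.4,[0.08,-0.643,-0.306],-0.062],[85.4,[0.08,-0.643,-0.306],-0.062]]';python3 - <<'E'
from h import *
from station import get_obs
o=get_obs();calc([.4865,-.2975,.1],20.8,o)
c=grab('wrist','w15');cv2.imwrite('pics/w15.png',c['frame'][:,:,::-1])
W=world_map_fe(c);R=np.array(o['eef_rot']);p=np.array(o['ee_pos'])
L=np.dstack([(W[...,:2]-p[:2])@R[:2,2],(W[...,:2]-p[:2])@R[:2,1],W[...,2]])*1000
m=(L[...,2]>15)&(L[...,2]<27)&(abs(L[...,0])<50)&(abs(L[...,1])<70)
q=L[m];r=cv2.minAreaRect(q[:,:2].astype(np.float32));print("tin rel tool",r,np.median(q[:,2]))
for u0,u1 in((180,240),(400,460)):
    s=L[238:300,u0:u1].reshape(-1,3); s=s[(s[:,2]>80)&(abs(s[:,0])<70)]
    o_=np.argsort(s[:,2])[:12]; print(s[o_].mean(0))
E
```

```text
t: 18.12
ee_pos: [0.4851, -0.2959, 0.0986]
eef_rot: [[-0.002, -0.355, 0.935], [0.001, 0.935, 0.355], [-1.0, 0.002, -0.001]]
wrist_force: [0.1, -0.1, -0.2]
gripper_width: 0.0855
[-0.0047, -0.0068, 0.0025] yaw 20.77 pos [0.4851, -0.2959, 0.0986] q [-0.59, -0.06, 1.81, 0.0, 1.39, -0.96] F [0.1, -0.1, -0.2] w 0.0855 t 18.12 ('turn', np.float64(-0.0002))
tin rel tool ((2.6464271545410156, -3.6439170837402344), (96.25177764892578, 63.50373458862305), 89.68492889404297) 22.54075669577739
[-41.23390529  -0.83874564 129.8478974 ]
[ 44.42347104  -0.4847996  129.73867707]
```

View pics/w15.png

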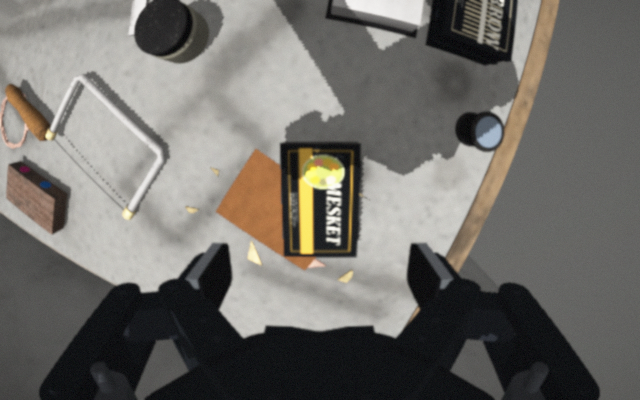

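```bash
python3 -m inch '[[85.4,[0.08,-0.006,0.003],0],[85.4,[0.18,-0.012,0.003],0],[85.4,[0.27,-0.012,0.003],0],[85.4,[0.33,-0.012,0.003],0],[85.4,[0.36,-0.012,0.003],0],[85.4,[0.375,-0.012,0.003],0],[85.4,[0.38,-0.012,0.003],0],[85.4,[0.38,-0.012,0.003],0]]'; python3 -m inch '[[76,[0,0,0],0],[72,[0,0,0],0],[69,[0,0,0],0],[67,[0,0,0],0],[65.5,[0,0,0],0],[64,[0,0,0],0],[62,[0,0,0],0],[60,[0,0,0],0],[60,[0,0,0],0],[60,[0,0,0],0]]'
```

```text
t: 18.83
ee_pos: [0.4882, -0.2996, -0.0133]
eef_rot: [[0.001, -0.355, 0.935], [-0.001, 0.935, 0.355], [-1.0, -0.001, 0.001]]
wrist_force: [-0.1, 0.5, -0.0]
gripper_width: 0.0854
t: 19.67
ee_pos: [0.4875, -0.2998, -0.0136]
eef_rot: [[-0.0, -0.355, 0.935], [-0.0, 0.935, 0.355], [-1.0, -0.0, -0.0]]
wrist_force: [-5.5, 1.7, 9.5]
gripper_width: 0.0612
```

```bash
python3 -m inch '[[60,[-0.01,0,0],0],[60,[-0.04,0,0],0],[60,[-0.09,0,0],0],[60,[-0.15,0,0],0],[60,[-0.21,0,0],0],[60,[-0.26,0,0],0],[60,[-0.27,0,0],0],[60,[-0.27,0,0],0],[60,[-0.27,0,0],0]]';python3 - <<'E'
from h import *
from station import get_obs
o=get_obs();a=np.radians(9.7)
x=.5446+.0004*np.cos(a)-.0004*np.sin(a);y=-.0912+.0004*np.sin(a)+.0004*np.cos(a);print(x,y)
calc([x,y,o['ee_pos'][2]],9.75,o)
c=grab('side','side16');crop(c,'side16c',(290,140,450,300),4)
c=grab('wrist','w16');cv2.imwrite('pics/w16.png',c['frame'][:,:,::-1])
W=world_map_fe(c);R=np.array(o['eef_rot']);p=np.array(o['ee_pos'])
L=np.dstack([(W[...,:2]-p[:2])@R[:2,2],(W[...,:2]-p[:2])@R[:2,1],W[...,2]])*1000
m=(L[...,2]>90)&(L[...,2]<120)&(abs(L[...,0])<33)&(L[...,1]>12)
q=L[m];print(np.percentile(q[:,1],[99,99.9]),np.median(q[:,2]),np.percentile(q[:,0],[1,99]));A=np.c_[q[:,:2],np.ones(len(q))];print(np.linalg.lstsq(A,q[:,2],rcond=None)[0])
E
```

```text
t: 20.42
ee_pos: [0.4873, -0.2994, 0.0661]
eef_rot: [[-0.0, -0.355, 0.935], [0.0, 0.935, 0.355], [-1.0, 0.0, -0.0]]
wrist_force: [-0.2, -0.4, -1.8]
gripper_width: 0.0609
0.5449268856358095 -0.09073832286053846
[0.0001, 0.5823, 0.4262] yaw 20.77 pos [0.4873, -0.2994, 0.0661] q [-0.6, -0.03, 1.83, 0.0, 1.34, -0.96] F [-0.2, -0.4, -1.8] w 0.0609 t 20.42 ('turn', np.float64(0.0612))
[49.20646626 49.39567102] 101.71975163593682 [-28.54237783  32.25483979]
[ 2.22576902e-03 -1.69362913e-02  1.02186338e+02]
```

View pics/side16c.png

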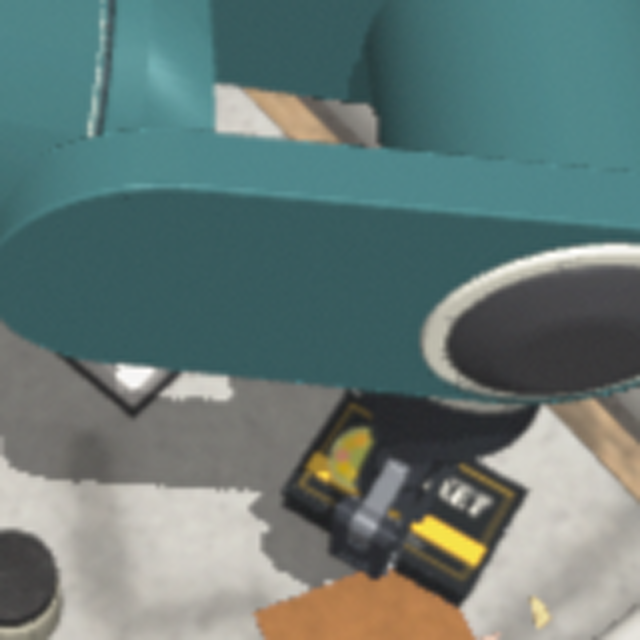

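View pics/w16.png

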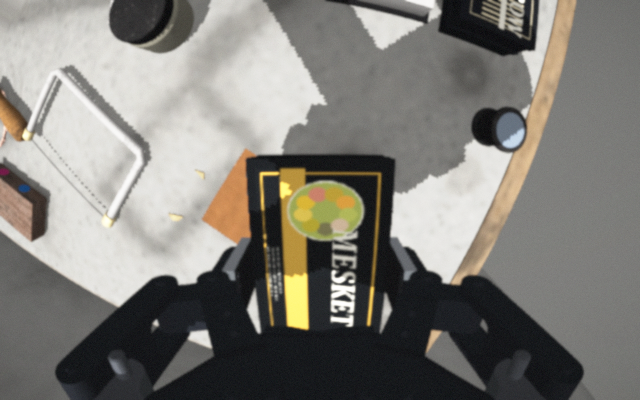

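```bash
python3 -m inch '[[60,[0,0.02,0.015],0.005],[60,[0,0.06,0.044],0.01],[60,[0,0.11,0.081],0.015],[60,[0,0.17,0.125],0.02],[60,[0,0.23,0.169],0.03],[60,[0,0.29,0.214],0.04],[60,[0,0.35,0.258],0.05],[60,[0,0.41,0.302],0.061],[60,[0,0.47,0.346],0.061],[60,[0,0.52,0.383],0.061],[60,[0,0.555,0.409],0.061],[60,[0,0.572,0.421],0.061],[60,[0,0.579,0.426],0.061],[60,[0,0.579,0.426],0.061],[60,[0,0.579,0.426],0.061]]';python3 - <<'E'
from h import *
calc([.5451,-.0916,.033],9.75)
c=grab('side','side17');crop(c,'side17c',(290,120,410,240),5)
E
```

```text
t: 21.77
ee_pos: [0.5453, -0.0925, 0.0665]
eef_rot: [[-0.0, -0.17, 0.985], [-0.0, 0.985, 0.17], [-1.0, -0.0, -0.0]]
wrist_force: [0.1, -0.6, -1.5]
gripper_width: 0.061
[0.1117, 0.003, -0.0] yaw 9.77 pos [0.5453, -0.0925, 0.0665] q [-0.21, -0.07, 1.87, -0.0, 1.34, -0.38] F [0.1, -0.6, -1.5] w 0.061 t 21.77 ('turn', np.float64(0.0001))
```

View pics/side17c.png

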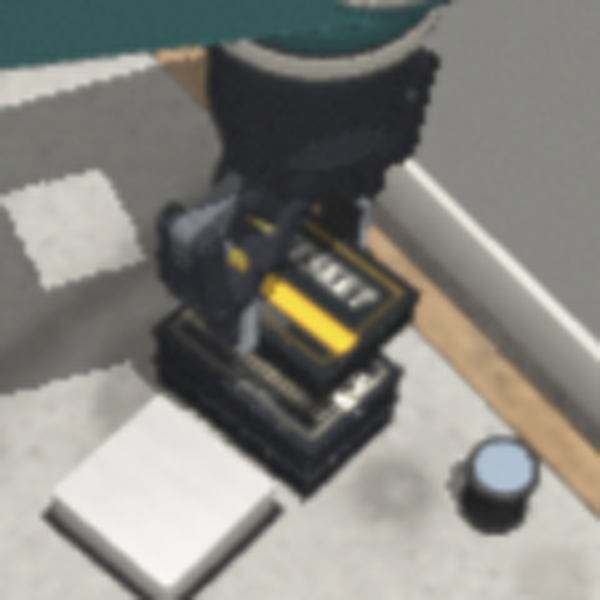

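```bash
python3 -m inch '[[60,[0.02,0.001,0],0],[60,[0.045,0.002,0],0],[60,[0.068,0.003,0],0],[60,[0.085,0.003,0],0],[60,[0.097,0.003,0],0],[60,[0.105,0.003,0],0],[60,[0.108,0.003,0],0],[60,[0.108,0.003,0],0],[60,[0.108,0.003,0],0]]'; python3 -m inch '[[60,[0.002,0,0],0],[60,[0.004,0,0],0],[60,[0.004,0,0],0]]'
```

```text
t: 22.57
ee_pos: [0.5454, -0.091, 0.0345]
eef_rot: [[0.0, -0.17, 0.985], [-0.0, 0.985, 0.17], [-1.0, -0.0, 0.0]]
wrist_force: [-0.3, 0.2, -1.5]
gripper_width: 0.0611
t: 22.82
ee_pos: [0.5453, -0.091, 0.0331]
eef_rot: [[0.0, -0.17, 0.985], [0.0, 0.985, 0.17], [-1.0, -0.0, 0.0]]
wrist_force: [-0.1, -0.3, -2.8]
gripper_width: 0.0612
```

```bash
python3 -m inch '[[60,[0.002,0,0],0],[60,[0.004,0,0],0],[60,[0.004,0,0],0]]'; python3 -m inch '[[60,[0.0015,0,0],0],[60,[0.003,0,0],0],[60,[0.003,0,0],0]]'
```

```text
t: 23.07
ee_pos: [0.5453, -0.0909, 0.0318]
eef_rot: [[-0.0, -0.17, 0.985], [0.0, 0.985, 0.17], [-1.0, 0.0, -0.0]]
wrist_force: [0.3, 0.2, -1.9]
gripper_width: 0.0609
t: 23.32
ee_pos: [0.5453, -0.091, 0.0311]
eef_rot: [[0.0, -0.17, 0.985], [-0.0, 0.985, 0.17], [-1.0, -0.0, 0.0]]
wrist_force: [-0.9, 0.3, -0.2]
gripper_width: 0.061
```

Contact is just starting: the measured weight has dropped from 2 N to 0.2 N. One more small step down.

```bash
python3 -m inch '[[60,[0.0015,0,0],0],[60,[0.0015,0,0],0],[60,[0.0015,0,0],0]]'; python3 -c "
from h import *
c=grab('side','side18');crop(c,'side18c',(290,120,410,240),5)"
```

```text
t: 23.57
ee_pos: [0.5454, -0.091, 0.0309]
eef_rot: [[0.0, -0.17, 0.985], [-0.0, 0.985, 0.17], [-1.0, -0.0, 0.0]]
wrist_force: [-2.8, 0.7, 4.6]
gripper_width: 0.0607
```

View pics/side18c.png

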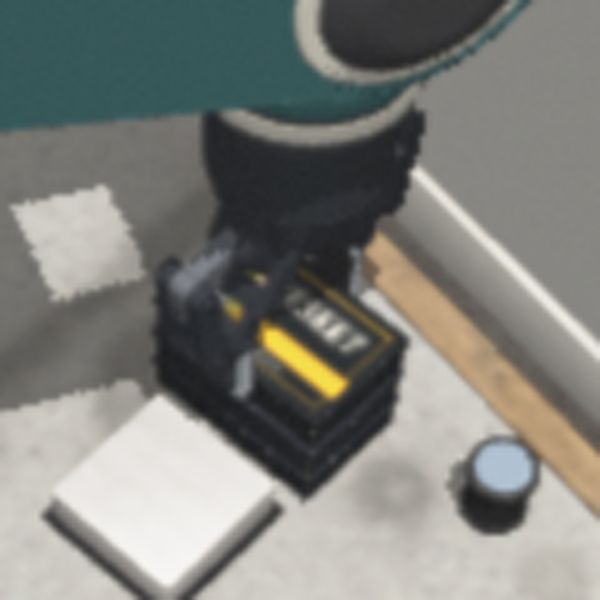

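The third tin is sitting on the column. Next I release it slowly and retreat.

```bash
python3 -m inch '[[62,[0,0,0],0],[64,[0,0,0],0],[68,[0,0,0],0],[74,[0,0,0],0],[80,[0,0,0],0],[85.4,[0,0,0],0],[85.4,[0,0,0],0],[85.4,[-0.03,0,0],0],[85.4,[-0.1,0,0],0],[85.4,[-0.2,0,0],0],[85.4,[-0.3,0,0],0],[85.4,[-0.4,0,0],0],[85.4,[-0.45,0,0],0],[85.4,[-0.45,0,0],0]]'; python3 - <<'E'
from h import *
from station import get_obs
o=get_obs();calc([.5454,-.091,.16],9.75,o)
c=grab('wrist','w19');cv2.imwrite('pics/w19.png',c['frame'][:,:,::-1])
W=world_map_fe(c);R=np.array(o['eef_rot']);p=np.array(o['ee_pos'])
L=np.dstack([(W[...,:2]-p[:2])@R[:2,2],(W[...,:2]-p[:2])@R[:2,1],W[...,2]])*1000
m=(L[...,2]>58)&(L[...,2]<75)&(abs(L[...,0])<50)&(abs(L[...,1])<65)
q=L[m];print(cv2.minAreaRect(q[:,:2].astype(np.float32)),np.median(q[:,2]));A=np.c_[q[:,:2],np.ones(len(q))];print(np.linalg.lstsq(A,q[:,2],rcond=None)[0])
S=grab('side','side19');crop(S,'side19c',(290,120,410,240),5)
E
```

```text
t: 24.78
ee_pos: [0.5466, -0.0912, 0.1706]
eef_rot: [[0.006, -0.17, 0.985], [-0.001, 0.985, 0.17], [-1.0, -0.002, 0.006]]
wrist_force: [0.5, -0.3, 0.3]
gripper_width: 0.0851
[0.0354, 0.0015, -0.0041] yaw 9.8 pos [0.5466, -0.0912, 0.1706] q [-0.21, -0.14, 1.76, -0.0, 1.51, -0.38] F [0.5, -0.3, 0.3] w 0.0851 t 24.78 ('turn', np.float64(0.0003))
((1.336618423461914, 1.7092704772949219), (96.79332733154297, 63.891422271728516), 89.84545135498047) 67.09140028255457
[-8.36979188e-04 -4.76179882e-04  6.70730312e+01]
```

View pics/side19c.png

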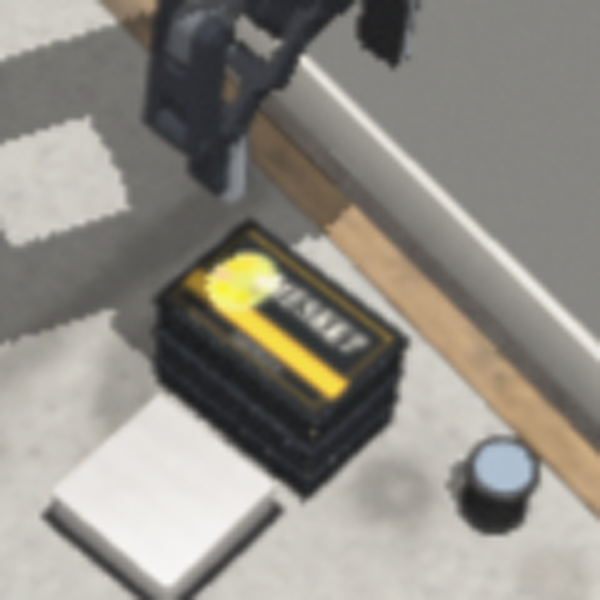

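```bash
python3 - <<'E'
from h import *
S=load('side19');ps=lambda P,b,s:[(x/s+b[0],y/s+b[1]) for x,y in P]
rectz(S,ps([(250,200),(430,340),(320,450),(140,300)],(290,120),5),.058,.075,"top tin side")
from station import arm,get_obs
print(arm.job_done(),get_obs()['t'])
E
```

```text
top tin side c [541.3 -90.3] s [65.6 98.4] a 9.57 z 65.9
the job is handed in; nothing more can be done
the job is handed in; nothing more can be done
```

The three tins now stand in one neat column and the job is handed in, about 25 s into the 72 s limit; it gave no verdict.

**What I did:**
- I swung the open tin's lid shut slowly with closed fingers and pressed it down with about 20 N.
- I gripped that tin across its short side and dragged it along the block onto the bottom tin without raising it. I turned it about 3° to line up, lowered it the 3 mm step and let go.
- I picked up the third tin, set it on top with about 5 N of contact force, released it and backed the arm away.

**Last checks, side camera:**

| Tin | Centre (mm) | Angle | Top height (mm) |
|---|---|---|---|
| bottom (measured before stacking) | 540.6, -90.9 | 9.8° | 21.3 |
| middle | 540.7, -90.9 | 9.8° | 43.7 |
| top | 541.3, -90.3 | 9.6° | 65.9 |

- **Alignment:** by these numbers each tin is within 1 mm and 0.3° of the one below. The wrist camera put the top tin about 1 mm off the middle one, both ways.
- **Flatness:** the middle and top tins measured flat, with slopes under 0.003, and the middle tin's lid looked shut.

**What disagreed:**
- **Fingertip height:** the fingertips sit about 17 mm behind the reported tool point with the jaws shut, not 19 mm ahead as stated. The first lid sweep passed over the lid without touching it; I corrected from the cameras, and pressing on the lid confirmed it.
- **Camera offset:** the top and side cameras differ by about 2–3 mm, so I aligned the tins using differences within a single camera.
- **Not measured at the end:** I did not re-measure the bottom tin, which was hidden under the others. I also did not measure the jar, loupe and dropper again; the arm was never brought to touch them.

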